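# Make up a water sampling kit and a soil sampling kit

## Task

Make up the two field sampling kits from the stock in the middle of the bench. The water kit in the blue tray takes the syringe, laid flat in the long recess, the small beaker, upright in the large well, and the red-capped tube, upright in the small well; the soil kit in the yellow tray takes the closed white jar, upright in the large well, and the blue-capped tube, upright in the small well. Leave the open white sample tube and the timer where they are.

Things in the scene. Friction and masses are not known exactly. Their poses are not given: they have to be found in the camera images.
- water_tray: blue-framed tray with a grey insert, fixed, 158 x 176 x 28 mm, insert top at z = 26; loops stick out 16 mm at its y ends. Origin: underside centre. In its frame (mm): long recess centred at x -36, y 0, size 56 (x) by 146 (y), floor z 18; large round well at x 34, y -34, diameter 66, floor z 6; small round well at x 34, y 45, diameter 32, floor z 6. Mouths chamfered 3 mm. Left or right side
- soil_tray: yellow-framed tray with a grey insert, fixed, 110 x 160 x 28 mm, insert top at z = 26; loops stick out 16 mm at its y ends. Origin: underside centre. In its frame (mm): large round well at x 0, y -26, diameter 78; small round well at x 0, y 46, diameter 32; both floors at z 6, mouths chamfered 3 mm. On the other side from the blue tray
- syringe: 10 ml plastic syringe lying flat on the bench, 128 mm long along its y (barrel and nozzle at +y, plunger at -y), barrel 17 mm in diameter, finger flange 36 mm wide (x) at y = -30 mm, 17 mm high. Origin: under the middle of its length, at bench height; z up. Grip across the barrel (along its x) at the origin
- small_beaker: open translucent white plastic beaker, 61 mm high, 57 mm across the rim, 48 mm across the foot, upright. Grip across the outside from above, about 40 mm above the foot (some 53 mm wide there). Origin: centre of the foot; z up
- red_tube: closed 15 ml tube, white body, red screw cap on top, stands upright by itself on the bench top. 108 mm high, body 16 mm in diameter, cap 21 mm in diameter from 94 mm up. Grip the body just under the cap, for instance 80 mm above the foot, across any direction. Origin: centre of the foot; z up along the tube
- blue_tube: closed 15 ml tube, white body, blue screw cap on top, stands upright by itself on the bench top. 108 mm high, body 16 mm in diameter, cap 21 mm in diameter from 94 mm up. Grip the body just under the cap, for instance 80 mm above the foot, across any direction. Origin: centre of the foot; z up along the tube
- jar: wide-neck white plastic jar with a ribbed white screw cap fixed on it, 62 mm in diameter, 86 mm high, upright. Grip across the cap or upper body from above, about 60 mm above the foot. Origin: centre of the foot; z up
- open_tube: open white sample tube of the stock, not needed for either kit: 26 mm in diameter, 67 mm high, stands upright among the other things. Origin: centre of the foot; z up
- timer: white digital timer, 64 by 64 mm, 18 mm high, lying at the front of the bench; not part of the job. Origin: centre of the underside; z up
Mind the look-alikes: they are no part of the job. Leave any turquoise look-alike of the jar alone.

How it is judged:
At the end, for the whole second after the job is handed in: Each part rests in its own recess of the right tray: on its floor (-3 to +5 mm), within 12 mm of its centre in x and y (syringe 14 mm), under 0.12 rad from upright (syringe: flat, within 0.3 rad of the recess, either way round), slower than 0.02 m/s (x of syringe in the frame of water_tray between -0.05 and -0.022 m and y of syringe in the frame of water_tray between -0.014 and 0.014 m and z of syringe in the frame of water_tray between 0.015 and 0.023 m and angle between each of syringe, small_beaker, red_tube, jar, blue_tube's own z axis and vertical below 0.12 rad and linear speed of each of syringe, small_beaker, red_tube, jar, blue_tube below 0.02 m/s and angle between the y axis of syringe and the y axis of water_tray, either way round below 0.3 rad and x of small_beaker in the frame of water_tray between 0.022 and 0.046 m and y of small_beaker in the frame of water_tray between -0.046 and -0.022 m and z of small_beaker in the frame of water_tray between 0.003 and 0.011 m and x of red_tube in the frame of water_tray between 0.022 and 0.046 m and y of red_tube in the frame of water_tray between 0.033 and 0.057 m and z of red_tube in the frame of water_tray between 0.003 and 0.011 m and x of jar in the frame of soil_tray between -0.012 and 0.012 m and y of jar in the frame of soil_tray between -0.038 and -0.014 m and z of jar in the frame of soil_tray between 0.003 and 0.011 m and x of blue_tube in the frame of soil_tray between -0.012 and 0.012 m and y of blue_tube in the frame of soil_tray between 0.034 and 0.058 m and z of blue_tube in the frame of soil_tray between 0.003 and 0.011 m); the robot touches nothing.
It fails at once if the open white sample tube was pushed aside or knocked over (distance of open_tube from where it was at the start of the episode above 0.03 m or angle between open_tube's own z axis and vertical above 0.5 rad).
It fails at once if the digital timer was pushed aside or knocked over (distance of timer from where it was at the start of the episode above 0.03 m or angle between timer's own z axis and vertical above 0.5 rad).
It also fails if it takes over 118 s, if anything falls off the work surface, if the arm or the gripper's body presses on something with over 40 N, if the wrist force passes 120 N, or if a joint passes its speed limit or range.

## Robot

A 6-joint arm with a two-finger parallel gripper is mounted at the origin on a cart in front of the work surface, level with it; the furniture and walls round the work are solid. World frame = base frame: x ahead of the robot, y to its left, z up, the work surface at z = 0. Lengths are in m, angles in rad, forces in N, time in s.
With the tool pointing down it reaches from about 0.275 to 0.725 m from the base axis. Payload 15.9 kg.
Tool frame: the origin (TCP) lies on the front face of the gripper's body, between the roots of the fingers; the fingertips stand 73 mm ahead of it and the grasp point (between the pads) lies 54 mm ahead of it; z points along the fingers, y is the direction in which the jaws open and shut (so a half turn about z gives the same grasp; the last joint's range is limited). The gripper opens to 85 mm and grips with 20 to 120 N. Pads are 22 mm wide; open, the fingers measure 114 mm over their backs; the gripper's body (76 mm by 85 mm) begins 54 mm behind the grasp point. The pads swing forward as they close: fully open they stand 13 mm farther back than shut.
Start: joints at [1.299, 0.213, -0.034, 1.323, 0, 1.571], TCP at [0.134, 0.482, 0.304] pointing down, gripper open.
Joint ranges: [-2.98, 2.98], [-0.74, 1.72], [-1.14, 1.35], [-2.1, 2.04], [-1.57, 1.44], [-3.14, 3.14]. Speed limits (rad/s): [1.89, 1.89, 2.39, 2.57, 3.14, 3.14].

## Interface

Orientations are given as [roll, pitch, yaw] about the fixed x, y, z axes, in that order (R = Rz(yaw) Ry(pitch) Rx(roll)).
In Python, from cell import state, capture, get_calibration, order gives the robot as it stands.
- The arm moves only by the tool arm_command, never from a script. Its argument "commands" is a list of rows, each an object of numbers: "claw": the closure, from 0 (fully open) to 1 (shut); "x", "y", "z": the shift along the tool's x, y, z in m; "rx", "ry", "rz": the turn, a rotation vector about the tool's x, y, z in degrees. In form: [{"claw": .., "x": .., "y": .., "z": .., "rx": .., "ry": .., "rz": ..}, ...]. A call has 1 to 20 rows; each row shifts and turns the pose as measured when the row begins, along the tool's axes as they then stand; what a row does not reach is not made up. A row lasts 1/10 s, in which the tool goes at most 50 mm and 8.59 degrees, less where a joint would pass 70% of its speed; a pose out of reach is approached as far as the arm can. A call with a gripper value outside its range is refused whole. The fingers move at their own pace and stop on an object; "squeeze" is the grip in N (left out, the last holds). Time passes only in rows, so rows that do not move let the fingers close. It gives the time, the measured TCP pose, the force and the opening at its end, in the units of the state.
- state(): the state, without advancing time (a new reading comes with each control period).
- capture(name): name is "side" or "top" or "wrist"; returns the picture (480x640x3 uint8, red, green, blue); there is no depth.
- get_calibration(name): a dict with "fx", "fy", "cx", "cy" (pixels), "cam_to_world" (4x4, takes a point from camera to world coordinates). Camera axes: x right, y up, looking along -z (the intrinsics and any distortion apply to the point x, -y, -z); pixel columns grow to the right and rows downward; lengths in m; the calibration is good to about 2 mm. A picture is of the moment at which its call begins: read the wrist's pose just before it. get_calibration takes no time and is no camera call; for the wrist camera it gives the pose at the moment of the call.
- order.finish_job(): hands the job in, once; it reports no verdict.
The state is a dict: "time": time; "joint_pos": joint angles; "joint_velocities": joint speeds; "joint_efforts": joint torques, N m; "position": TCP position; "tcp_rot": TCP orientation; "contact_force": force on the tool from outside, world axes, zero at the start; "wrist_torque": the same for the moment, N m; "finger_gap": finger opening in m.
Only numpy, scipy, OpenCV 4.12 (cv2) and the standard library are available. Lean on these libraries where they do the work, as an engineer would, in place of code of your own. Each camera call takes 0.05 s, during which the arm holds its last target.

## Working session

There is one attempt and no reset: what is moved stays moved. The work goes in short steps, Python scripts to look and compute and a tool call to move; the robot and the scene stay as the last step left them, time stands still between calls to the robot, and variables do not carry over. Pictures are saved under pics/ and viewed, and the job is handed in when it is done.

Besides the shell and the picture viewer there is one more tool, called after ">>>" as name(argument=value, ...) on one line, values as JSON. arm_command: Moves the arm, as the interface text tells. Its arguments: {"type":"object","properties":{"commands":{"type":"array"},"squeeze":{"type":"number"}},"required":["commands"]}

```bash
ls; mkdir -p pics
python3 - <<'E'
from cell import state, capture, get_calibration
import cv2
print(state())
for n in ("top","side","wrist"):
    c=get_calibration(n);print(n,c)
    cv2.imwrite(f"pics/{n}0.png",capture(n)[:,:,::-1])
E
```

```text
pics
{'time': 0.0, 'joint_pos': array([ 1.29899336e+00,  2.13346317e-01, -3.50508071e-02,  1.32351499e+00,
        2.56771187e-05,  1.57076478e+00]), 'joint_velocities': array([ 2.43596813e-04, -1.02121367e-03, -3.36437659e-04, -1.35885712e-05,
       -1.16959792e-03,  1.15601551e-03]), 'joint_efforts': array([ 1.00008110e-03, -6.86171579e+01,  4.87116265e+01,  1.79820077e-02,
        3.47550758e-04, -1.22267529e-06]), 'position': array([0.13415766, 0.48139237, 0.30342433]), 'tcp_rot': array([-3.14047687e+00, -2.57123008e-05,  2.86982121e+00]), 'contact_force': array([ 0.14912158, -0.31380728, -0.48923625]), 'wrist_torque': array([-0.00533921,  0.01370441,  0.00591136]), 'finger_gap': 0.08576284237450962}
top {'fx': 449.36624948688797, 'fy': 449.36624948688797, 'cx': 318.03448168173503, 'cy': 243.807053857101, 'cam_to_world': array([[-1.20332114e-03,  9.94462666e-01, -1.05083576e-01,
         3.97745053e-01],
       [-9.99889948e-01, -2.75036114e-03, -1.45783272e-02,
         4.69616168e-07],
       [-1.47866199e-02,  1.05054469e-01,  9.94356533e-01,
         1.06589241e+00],
       
[... 217 characters left out ...]
5066018e-01,  6.59867282e-02, -7.40902867e-02,
         4.66758988e-01],
       [-9.92150047e-02,  6.61494629e-01, -7.43358083e-01,
        -7.12140989e-01],
       [-4.14410859e-05,  7.47041236e-01,  6.64777700e-01,
         6.96730645e-01],
       [ 0.00000000e+00,  0.00000000e+00,  0.00000000e+00,
         1.00000000e+00]])}
wrist {'fx': 380.69713910676967, 'fy': 380.69713910676967, 'cx': 317.73935166663756, 'cy': 237.449827379216, 'cam_to_world': array([[ 0.26914978, -0.91161854, -0.31066063,  0.05404267],
       [ 0.96309698,  0.2542231 ,  0.08840144,  0.50449182],
       [-0.00161128, -0.32298955,  0.94640116,  0.37329403],
       [ 0.        ,  0.        ,  0.        ,  1.        ]])}
```

View pics/top0.png

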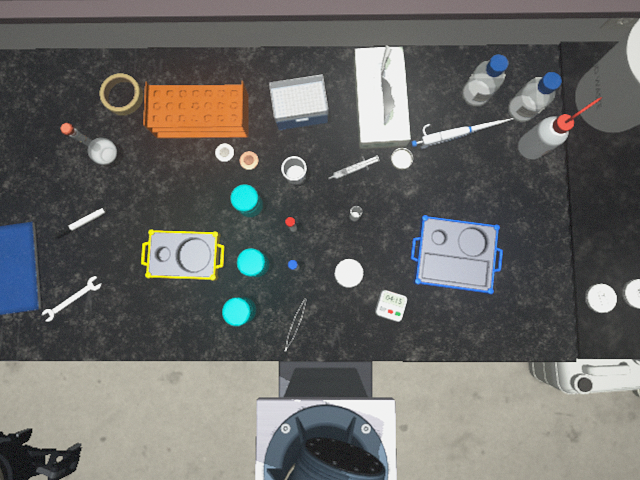

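View pics/side0.png

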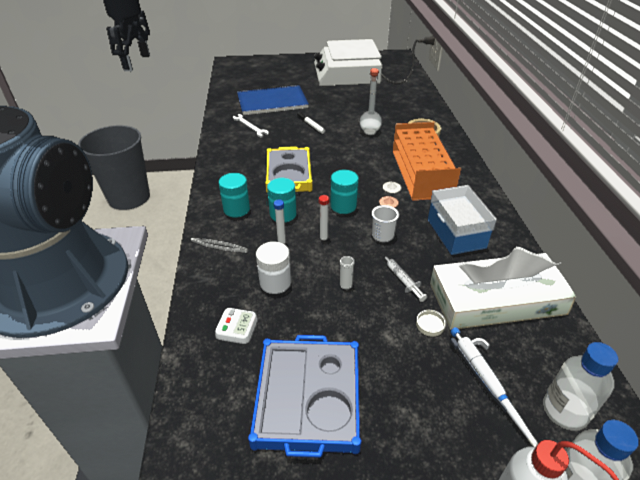

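View pics/wrist0.png

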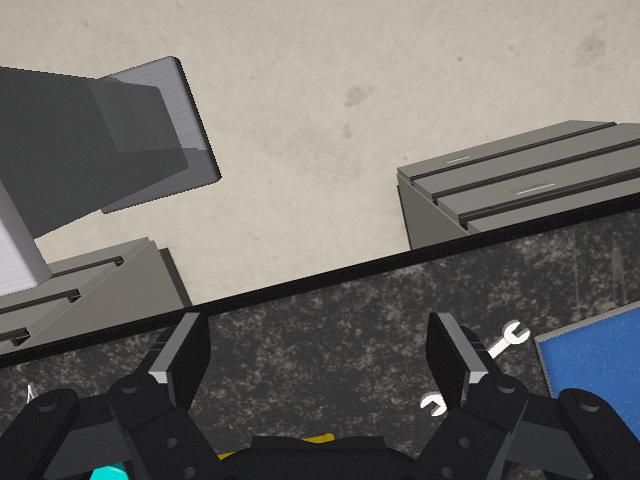

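```bash
cat > h.py <<'E'
import numpy as np, cv2
from cell import state, capture, get_calibration
def ray(n,u,v,c=None):
    c=c or get_calibration(n); T=c["cam_to_world"]
    d=T[:3,:3]@np.array([(u-c["cx"])/c["fx"],-(v-c["cy"])/c["fy"],-1.])
    return T[:3,3],d
def onz(n,u,v,z,c=None):
    o,d=ray(n,u,v,c); return o+d*(z-o[2])/d[2]
def px(n,p):
    c=get_calibration(n);T=c["cam_to_world"]; q=T[:3,:3].T@(np.array(p)-T[:3,3])
    return c["cx"]+c["fx"]*q[0]/-q[2], c["cy"]-c["fy"]*q[1]/-q[2]
E
python3 - <<'E'
import cv2
im=cv2.imread('pics/top0.png')
cv2.imwrite('pics/topc1.png',cv2.resize(im[130:330,220:420],None,fx=3,fy=3,interpolation=cv2.INTER_CUBIC))
a=cv2.resize(im[205:305,400:510],None,fx=5,fy=5,interpolation=cv2.INTER_CUBIC)
cv2.imwrite('pics/topc2.png',a)
cv2.imwrite('pics/topc3.png',cv2.resize(im[220:290,135:230],None,fx=6,fy=6,interpolation=cv2.INTER_CUBIC))
E
```

```text
(no output)
```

View pics/topc1.png

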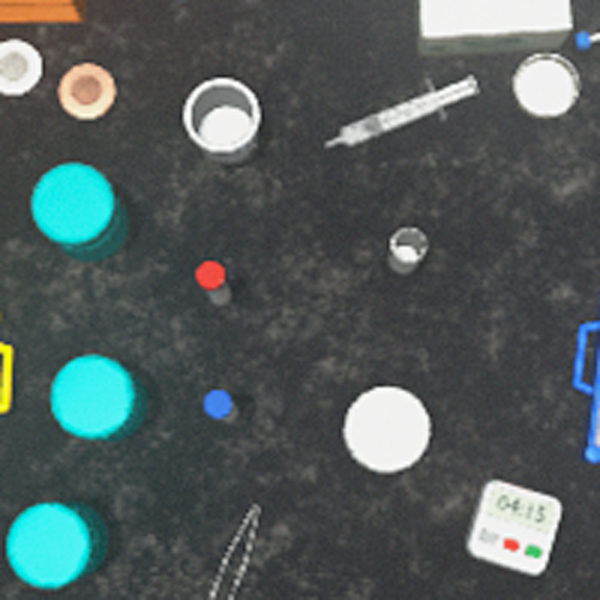

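View pics/topc2.png

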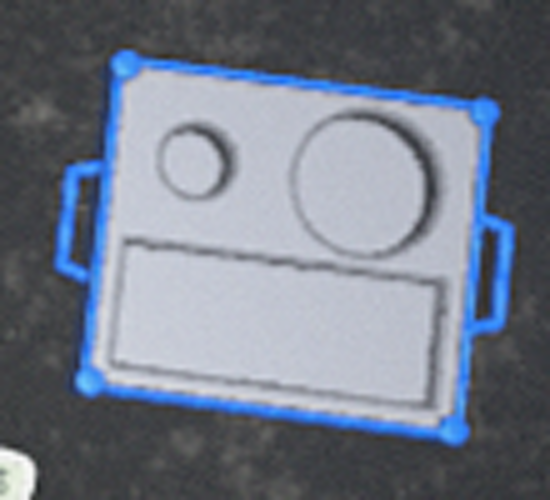

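View pics/topc3.png

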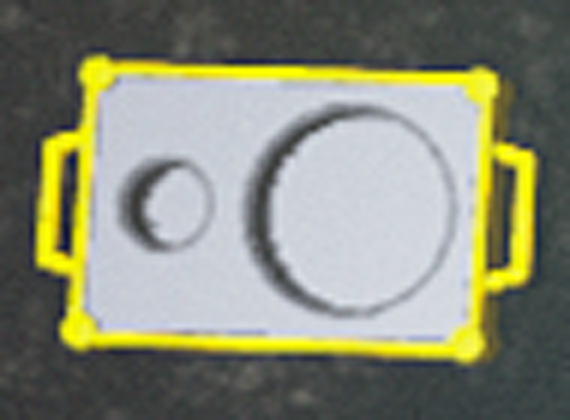

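Run:
```python
from h import *
im=cv2.imread('pics/top0.png'); hsv=cv2.cvtColor(im,cv2.COLOR_BGR2HSV)
H,S,V=[hsv[:,:,i].astype(int) for i in range(3)]
def blobs(m,x0,x1,y0,y1,mn=15):
    mm=np.zeros_like(m,np.uint8); mm[y0:y1,x0:x1]=m[y0:y1,x0:x1]
    n,l,s,c=cv2.connectedComponentsWithStats(mm); return [(s[i],c[i],(l==i)) for i in range(1,n) if s[i][4]>=mn]
def rep(nm,m,box,z):
    for s,c,l in blobs(m,*box):
        (cx,cy),r=cv2.minEnclosingCircle(np.argwhere(l)[:,::-1].astype(np.float32))
        print(nm,s,c.round(1),(round(cx,1),round(cy,1),round(r,1)),onz('top',*c,z).round(4),onz('top',cx,cy,z).round(4))
rep('red',(S>150)&((H<8)|(H>172)),(270,310,205,240),.106)
rep('blue',(S>120)&(H>100)&(H<130),(270,310,250,280),.106)
rep('jar',(V>190)&(S<60),(325,375,250,295),.086)
rep('beaker',(V>120)&(S<60),(278,312,150,186),.061)
rep('open',(V>110)&(S<60),(342,372,200,225),.067)
rep('timer',(V>150)&(S<60),(370,412,285,330),.018)
rep('turq',(S>150)&(H>80)&(H<95),(215,275,180,330),.086)
for s,c,l in blobs((V>110)&(S<70),322,382,150,185):
    p=np.argwhere(l)[:,::-1].astype(np.float32); r=cv2.minAreaRect(p); print('syr',s,c,r)
    d=np.linalg.svd(p-p.mean(0))[2][0] if len(p)<5000 else 0; t=(p-p.mean(0))@d
    for e in (t.min(),t.max()):
        q=p.mean(0)+d*e; print(q,onz('top',*q,.0085).round(4))
for nm,f,o,C in(('water',5,(400,205),[(124,65),(484,111),(453,430),(90,382)]),('soil',6,(135,220),[(95,72),(483,82),(467,343),(74,330)])):
    P=np.array([onz('top',(a+.5)/f-.5+o[0],(b+.5)/f-.5+o[1],.028) for a,b in C])[:,:2]
    c=P.mean(0); ydir=(P[0]+P[3]-P[1]-P[2]);xdir=P[0]+P[1]-P[2]-P[3]
    ya=np.arctan2(-ydir[0],ydir[1]);xa=np.arctan2(xdir[1],xdir[0]);a=(ya+xa)/2
    print(nm,c.round(4),'yaw',ya,xa,'size',np.linalg.norm(xdir)/2,np.linalg.norm(ydir)/2)
    R=np.array([[np.cos(a),-np.sin(a)],[np.sin(a),np.cos(a)]])
    for w in ([(-.036,0),(.034,-.034),(.034,.045)] if nm=='water' else [(0,-.026),(0,.046)]):
        p=c+R@np.array(w); print(w,p.round(4),'r',np.linalg.norm(p).round(3),'j1',np.arctan2(p[1],p[0]).round(2))
```

```text
red [285 217  10  10  73] [289.7 221.3] (289.8, 221.2, 4.8) [0.5483 0.0753 0.106 ] [0.5484 0.0752 0.106 ]
blue [288 260   9  10  77] [292.1 264.3] (292.1, 264.1, 5.0) [0.4552 0.0697 0.106 ] [0.4556 0.0697 0.106 ]
jar [335 259  28  28 617] [348.6 272.5] (348.6, 272.5, 14.1) [ 0.4383 -0.0521  0.086 ] [ 0.4384 -0.0522  0.086 ]
beaker [281 156  26  25 433] [294.2 168.8] (293.5, 168.5, 12.9) [0.6768 0.0691 0.061 ] [0.6777 0.0708 0.061 ]
open [350 206  12  15 122] [355.2 212.4] (355.5, 213.0, 7.5) [ 0.5742 -0.0691  0.067 ] [ 0.5727 -0.0697  0.067 ]
timer [376 290  31  32 670] [391.1 305. ] (391.1, 305.4, 17.1) [ 0.3661 -0.153   0.018 ] [ 0.3652 -0.1531  0.018 ]
turq [230 184  30  32 644] [244.4 198.5] (244.9, 199.3, 15.7) [0.603  0.1778 0.086 ] [0.6011 0.1767 0.086 ]
turq [237 248  32  29 708] [251.8 262.5] (252.4, 262.5, 16.0) [0.4607 0.1594 0.086 ] [0.4606 0.1581 0.086 ]
turq [222 297  34  29 757] [237.9 310.9] (238.4, 311.2, 16.8) [0.3556 0.1879 0.086 ] [0.3551 0.187  0.086 ]
syr [329 155  51  24 352] [355.03409091 166.88068182] ((354.26922607421875, 168.34617614746094), (13.767854690551758, 53.45896911621094), 60.2551155090332)
[378.49902 157.21095] [ 0.719  -0.1305  0.0085]
[328.8623  177.66586] [ 0.6692 -0.0107  0.0085]
water [ 0.4835 -0.3056] yaw -0.13321096957581735 -0.13424614921326822 size 0.1484618233887628 0.16677734681097314
(-0.036, 0) [ 0.4478 -0.3008] r 0.539 j1 -0.59
(0.034, -0.034) [ 0.5126 -0.3438] r 0.617 j1 -0.59
(0.034, 0.045) [ 0.5232 -0.2655] r 0.587 j1 -0.47
soil [0.4846 0.3339] yaw -0.03176049733948204 -0.040490627239653486 size 0.10106652044465309 0.15241453495305624
(0, -0.026) [0.4837 0.3079] r 0.573 j1 0.57
(0, 0.046) [0.4863 0.3798] r 0.617 j1 0.66
```

Run:
```python
from h import *
im=cv2.imread('pics/side0.png')
R={'redtop':(.548,.075,.108),'bluetop':(.4555,.0697,.108),'redfoot':(.548,.075,0),'jartop':(.4383,-.052,.086),'jarfoot':(.4383,-.052,0),'beaktop':(.677,.070,.061),'beakfoot':(.677,.07,0),'syrA':(.719,-.1305,.0085),'syrB':(.669,-.0107,.0085),'syrM':(.694,-.0706,.0085),'w1':(.4478,-.3008,.026),'w2':(.5126,-.3438,.026),'w3':(.5232,-.2655,.026),'s1':(.4837,.3079,.026),'s2':(.4863,.3798,.026)}
big=cv2.resize(im[130:480,180:480],None,fx=2.,fy=2.,interpolation=cv2.INTER_CUBIC)
for k,p in R.items():
    u,v=px('side',p); cv2.drawMarker(big,(int((u-180)*2),int((v-130)*2)),(255,0,255),cv2.MARKER_CROSS,9,1)
big=big[:, :]
cv2.imwrite('pics/sidechk.png',cv2.resize(big,(510,595)) if False else big[:600]); 
cv2.imwrite('pics/sidechk2.png',big[380:])
```

```text
(no output)
```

View pics/sidechk.png

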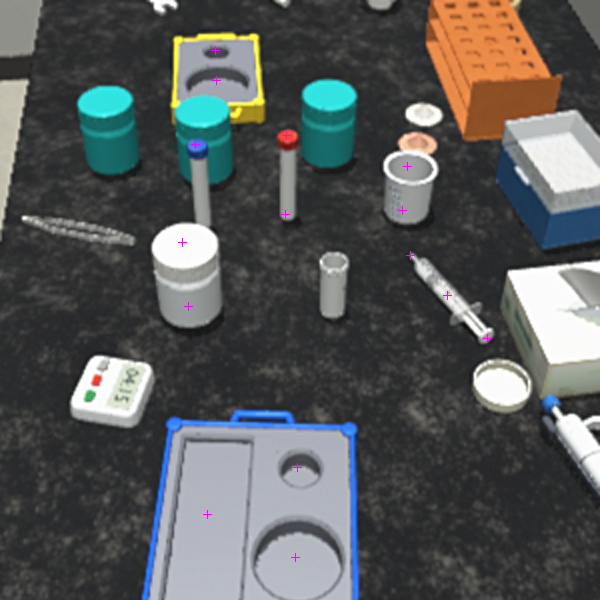

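>>> arm_command(commands=[{"claw": 0, "x": 0.0, "y": -0.05}, {"claw": 0, "x": 0.0, "y": -0.05}])

```text
schema error: expected keys claw, x, y, z, rx, ry, rz
```

>>> arm_command(commands=[{"claw": 0.3, "x": 0, "y": 0, "z": 0, "rx": 0, "ry": 0, "rz": 8}, {"claw": 0.3, "x": 0, "y": 0, "z": 0, "rx": 0, "ry": 0, "rz": 8}, {"claw": 0.3, "x": 0, "y": 0, "z": 0, "rx": 0, "ry": 0, "rz": 8}, {"claw": 0.3, "x": 0, "y": 0, "z": 0, "rx": 0, "ry": 0, "rz": 8}, {"claw": 0.3, "x": 0, "y": 0, "z": 0, "rx": 0, "ry": 0, "rz": 8}, {"claw": 0.3, "x": 0, "y": 0, "z": 0, "rx": 0, "ry": 0, "rz": 8}, {"claw": 0.3, "x": 0, "y": 0, "z": 0, "rx": 0, "ry": 0, "rz": 8}, {"claw": 0.3, "x": 0, "y": 0, "z": 0, "rx": 0, "ry": 0, "rz": 8}, {"claw": 0.3, "x": 0, "y": 0, "z": 0, "rx": 0, "ry": 0, "rz": 8}, {"claw": 0.3, "x": 0, "y": 0, "z": 0, "rx": 0, "ry": 0, "rz": 2}], squeeze=30)

```text
time: 1.15
position: [0.1339, 0.4804, 0.3013]
tcp_rot: [-3.14, 0.006, 1.525]
contact_force: [0.1, -0.4, -0.2]
finger_gap: 0.0598
```

```bash
cat >> h.py <<'E'
from scipy.spatial.transform import Rotation as Ro
def go(x,y,z,yaw,rows=None):
    s=state(); R=Ro.from_euler('xyz',s['tcp_rot']); T=Ro.from_euler('xyz',[np.pi,0,yaw])
    d=R.inv().apply(np.array([x,y,z])-s['position']); d2=T.inv().apply(np.array([x,y,z])-s['position'])
    print('t',s['time'].round(2) if hasattr(s['time'],'round') else s['time'],'pos',s['position'].round(4),'yaw',s['tcp_rot'].round(3),'gap',round(s['finger_gap'],4),'F',s['contact_force'].round(1))
    print('shift mm',(d*1000).round(1),'after turn',(d2*1000).round(1),'turn deg',np.degrees((R.inv()*T).as_rotvec()).round(1))
E
python3 -c "
from h import *
go(.4555,.0697,.304,np.pi/2)"
```

```text
t 1.15 pos [0.1339 0.4804 0.3013] yaw [-3.14   0.006  1.525] gap 0.0598 F [ 0.1 -0.4 -0.2]
shift mm [-395.6  340.    -0.9] after turn [-410.7  321.6   -2.7] turn deg [-0.1  0.3 -2.6]
```

>>> arm_command(commands=[{"claw": 0.4, "x": 0, "y": 0, "z": 0, "rx": 0, "ry": 0.3, "rz": -2.6}, {"claw": 0.4, "x": -0.034, "y": 0.027, "z": 0, "rx": 0, "ry": 0, "rz": 0}, {"claw": 0.4, "x": -0.034, "y": 0.027, "z": 0, "rx": 0, "ry": 0, "rz": 0}, {"claw": 0.4, "x": -0.034, "y": 0.027, "z": 0, "rx": 0, "ry": 0, "rz": 0}, {"claw": 0.4, "x": -0.034, "y": 0.027, "z": 0, "rx": 0, "ry": 0, "rz": 0}, {"claw": 0.4, "x": -0.034, "y": 0.027, "z": 0, "rx": 0, "ry": 0, "rz": 0}, {"claw": 0.4, "x": -0.034, "y": 0.027, "z": 0, "rx": 0, "ry": 0, "rz": 0}, {"claw": 0.4, "x": -0.034, "y": 0.027, "z": 0, "rx": 0, "ry": 0, "rz": 0}, {"claw": 0.4, "x": -0.034, "y": 0.027, "z": 0, "rx": 0, "ry": 0, "rz": 0}, {"claw": 0.4, "x": -0.034, "y": 0.027, "z": 0, "rx": 0, "ry": 0, "rz": 0}, {"claw": 0.4, "x": -0.034, "y": 0.027, "z": 0, "rx": 0, "ry": 0, "rz": 0}, {"claw": 0.4, "x": -0.034, "y": 0.027, "z": 0, "rx": 0, "ry": 0, "rz": 0}, {"claw": 0.4, "x": -0.034, "y": 0.027, "z": 0, "rx": 0, "ry": 0, "rz": 0}, {"claw": 0.4, "x": 0, "y": 0, "z": 0, "rx": 0, "ry": 0, "rz": 0}])

```text
time: 2.55
position: [0.4679, 0.0556, 0.2985]
tcp_rot: [-3.139, 0.003, 1.575]
contact_force: [-1.3, 0.6, -0.8]
finger_gap: 0.051
```

```bash
python3 -c "
from h import *
go(.4555,.0697,.132,np.pi/2)
cv2.imwrite('pics/w1.png',capture('wrist')[:,:,::-1])"
```

```text
t 2.55 pos [0.4679 0.0556 0.2985] yaw [-3.139e+00  3.000e-03  1.575e+00] gap 0.051 F [-1.3  0.6 -0.8]
shift mm [ 14.6 -11.9 166.5] after turn [ 14.1 -12.4 166.5] turn deg [-0.1  0.2  0.2]
```

View pics/w1.png

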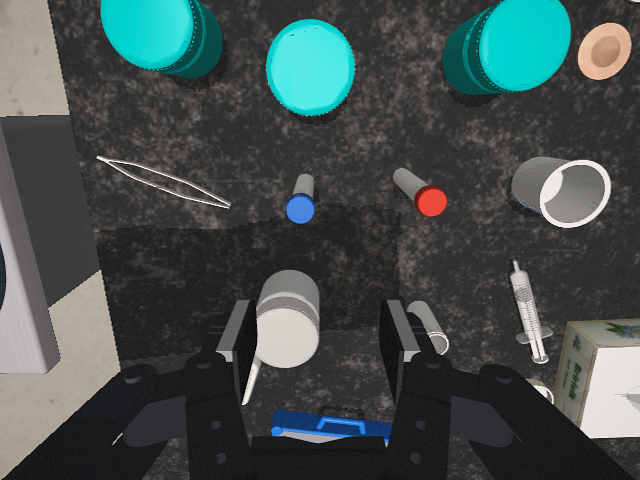

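```bash
python3 -c "
from h import *
for n,u,v,z in(('blue',300,209,.108),('red',431,201,.108),('jar',287,336,.086),('beaker',576,193,.061)): print(n,onz('wrist',u,v,z).round(4))"
```

```text
blue [0.4535 0.0726 0.108 ]
red [0.5452 0.0788 0.108 ]
jar [ 0.4399 -0.0461  0.086 ]
beaker [0.6772 0.0748 0.061 ]
```

>>> arm_command(commands=[{"claw": 0.4, "x": 0.014, "y": -0.012, "z": 0, "rx": 0, "ry": 0, "rz": 0}, {"claw": 0.4, "x": 0, "y": 0, "z": 0.03, "rx": 0, "ry": 0, "rz": 0}, {"claw": 0.4, "x": 0, "y": 0, "z": 0.03, "rx": 0, "ry": 0, "rz": 0}])

```text
time: 2.9
position: [0.4548, 0.0724, 0.2397]
tcp_rot: [3.14, 0.001, 1.574]
contact_force: [0.8, 0.9, -0.9]
finger_gap: 0.0514
```

```bash
python3 -c "
from h import *
go(.4555,.0697,.132,np.pi/2)"
```

```text
t 2.9 pos [0.4548 0.0724 0.2397] yaw [3.140e+00 1.000e-03 1.574e+00] gap 0.0514 F [ 0.8  0.9 -0.9]
shift mm [ -2.6   0.5 107.7] after turn [ -2.7   0.7 107.7] turn deg [0.1 0.  0.2]
```

>>> arm_command(commands=[{"claw": 0.4, "x": -0.001, "y": 0, "z": 0.03, "rx": 0, "ry": 0, "rz": 0}, {"claw": 0.4, "x": 0, "y": 0, "z": 0.03, "rx": 0, "ry": 0, "rz": 0}, {"claw": 0.4, "x": 0, "y": 0, "z": 0.03, "rx": 0, "ry": 0, "rz": 0}, {"claw": 0.4, "x": 0, "y": 0, "z": 0.017, "rx": 0, "ry": 0, "rz": 0}, {"claw": 0.9, "x": 0, "y": 0, "z": 0, "rx": 0, "ry": 0, "rz": 0}, {"claw": 0.95, "x": 0, "y": 0, "z": 0, "rx": 0, "ry": 0, "rz": 0}, {"claw": 0.95, "x": 0, "y": 0, "z": 0, "rx": 0, "ry": 0, "rz": 0}, {"claw": 0.95, "x": 0, "y": 0, "z": 0, "rx": 0, "ry": 0, "rz": 0}, {"claw": 0.95, "x": 0, "y": 0, "z": 0, "rx": 0, "ry": 0, "rz": 0}, {"claw": 0.95, "x": 0, "y": 0, "z": 0, "rx": 0, "ry": 0, "rz": 0}])

```text
time: 3.9
position: [0.4506, 0.0768, 0.1298]
tcp_rot: [3.141, -0.0, 1.582]
contact_force: [-0.9, -0.1, -0.1]
finger_gap: 0.0152
```

```bash
python3 -c "
from h import *
go(.4863,.3798,.254,np.pi/2)
cv2.imwrite('pics/s2.png',capture('side')[100:340,160:480,::-1].repeat(2,0).repeat(2,1))"
```

```text
t 3.9 pos [0.4506 0.0768 0.1298] yaw [ 3.141 -0.     1.582] gap 0.0152 F [-0.9 -0.1 -0.1]
shift mm [ 302.7   39.2 -124. ] after turn [ 303.    35.7 -124.2] turn deg [ 0.1 -0.   0.6]
```

View pics/s2.png

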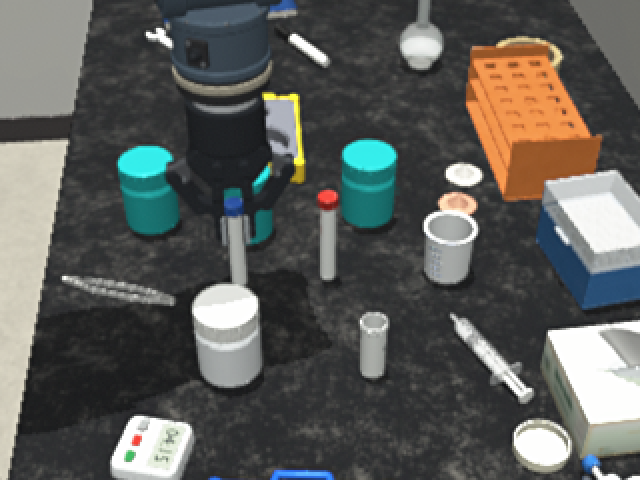

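>>> arm_command(commands=[{"claw": 0.95, "x": 0, "y": 0, "z": -0.02, "rx": 0, "ry": 0, "rz": 0}, {"claw": 0.95, "x": 0, "y": 0, "z": -0.035, "rx": 0, "ry": 0, "rz": 0}, {"claw": 0.95, "x": 0, "y": 0, "z": -0.035, "rx": 0, "ry": 0, "rz": 0}, {"claw": 0.95, "x": 0, "y": 0, "z": -0.03, "rx": 0, "ry": 0, "rz": 0.6}, {"claw": 0.95, "x": 0.02, "y": 0.003, "z": -0.004, "rx": 0, "ry": 0, "rz": 0}, {"claw": 0.95, "x": 0.04, "y": 0.005, "z": 0, "rx": 0, "ry": 0, "rz": 0}, {"claw": 0.95, "x": 0.04, "y": 0.005, "z": 0, "rx": 0, "ry": 0, "rz": 0}, {"claw": 0.95, "x": 0.04, "y": 0.005, "z": 0, "rx": 0, "ry": 0, "rz": 0}, {"claw": 0.95, "x": 0.04, "y": 0.005, "z": 0, "rx": 0, "ry": 0, "rz": 0}, {"claw": 0.95, "x": 0.04, "y": 0.005, "z": 0, "rx": 0, "ry": 0, "rz": 0}, {"claw": 0.95, "x": 0.04, "y": 0.005, "z": 0, "rx": 0, "ry": 0, "rz": 0}, {"claw": 0.95, "x": 0.03, "y": 0.003, "z": 0, "rx": 0, "ry": 0, "rz": 0}, {"claw": 0.95, "x": 0.008, "y": 0, "z": 0, "rx": 0, "ry": 0, "rz": 0}])

```text
time: 5.25
position: [0.4882, 0.3848, 0.2616]
tcp_rot: [3.137, -0.002, 1.565]
contact_force: [-0.3, -1.0, 0.1]
finger_gap: 0.0152
```

```bash
python3 -c "
from h import *
go(.4863,.3798,.254,np.pi/2)
cv2.imwrite('pics/s3.png',capture('side')[:340,160:480,::-1])
cv2.imwrite('pics/t3.png',capture('top')[180:340,100:340,::-1].repeat(2,0).repeat(2,1))
cv2.imwrite('pics/w3.png',capture('wrist')[:,:,::-1])
print(px('wrist',(.4863,.3798,.026)))"
```

```text
t 5.25 pos [0.4882 0.3848 0.2616] yaw [ 3.137e+00 -2.000e-03  1.565e+00] gap 0.0152 F [-0.3 -1.   0.1]
shift mm [-5.  -1.9  7.6] after turn [-5.  -1.9  7.6] turn deg [ 0.3 -0.1 -0.3]
(np.float64(314.096424053115), np.float64(216.61552824541621))
```

View pics/s3.png

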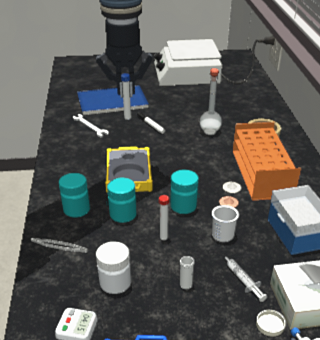

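View pics/t3.png

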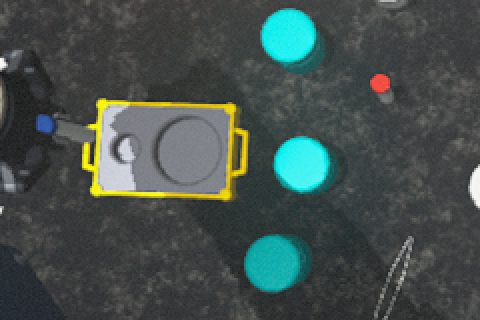

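View pics/w3.png

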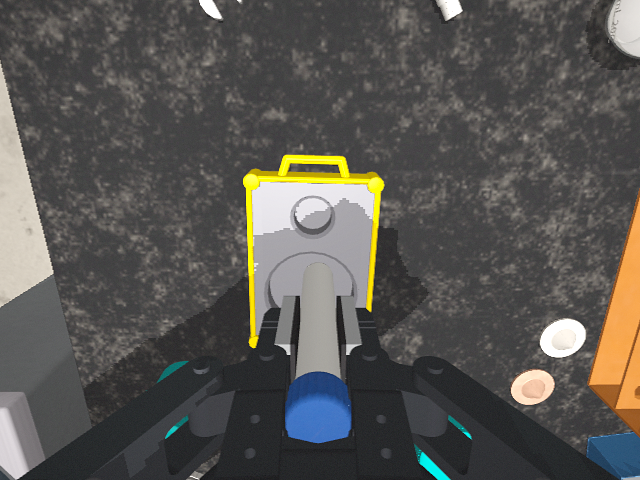

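```bash
python3 -c "
from h import *
im=cv2.imread('pics/t3.png')
h=cv2.cvtColor(im,cv2.COLOR_BGR2HSV);m=(h[:,:,1]>120)&(h[:,:,0]>100)&(h[:,:,0]<130);m[:100]=0;m[150:]=0;m[:,:30]=0;m[:,80:]=0
p=np.argwhere(m).mean(0);print(p,len(np.argwhere(m)))
print(onz('top',(p[1]+.5)/2-.5+100,(p[0]+.5)/2-.5+180,.239))
print(onz('wrist',317,271,.132), onz('wrist',318,407,.240))
print(onz('wrist',315,213,.026))
go(.4863,.3798,.254,np.pi/2)
"
```

```text
[123.70481928  45.03012048] 332
[0.49027162 0.37699603 0.239     ]
[0.48847199 0.37733225 0.132     ] [0.48857068 0.38059077 0.24      ]
[0.48708553 0.38290837 0.026     ]
t 5.4 pos [0.4883 0.3818 0.262 ] yaw [ 3.137e+00 -1.000e-03  1.563e+00] gap 0.0151 F [-0.2 -0.6  1. ]
shift mm [-2.1 -2.   8. ] after turn [-2. -2.  8.] turn deg [ 0.3 -0.1 -0.4]
```

>>> arm_command(commands=[{"claw": 0.95, "x": 0.002, "y": -0.002, "z": 0.02, "rx": 0, "ry": 0, "rz": 0}, {"claw": 0.95, "x": 0, "y": 0, "z": 0.03, "rx": 0, "ry": 0, "rz": 0}, {"claw": 0.95, "x": 0, "y": 0, "z": 0.025, "rx": 0, "ry": 0, "rz": 0}])

```text
time: 5.7
position: [0.4887, 0.3808, 0.1897]
tcp_rot: [3.131, -0.005, 1.56]
contact_force: [-0.2, 0.3, 0.0]
finger_gap: 0.0151
```

```bash
python3 -c "
from h import *
go(.4863,.3835,.137,np.pi/2)
cv2.imwrite('pics/w4.png',capture('wrist')[:,:,::-1])"
```

```text
t 5.7 pos [0.4887 0.3808 0.1897] yaw [ 3.131 -0.005  1.56 ] gap 0.0151 F [-0.2  0.3  0. ]
shift mm [ 2.4 -3.  52.6] after turn [ 2.7 -2.4 52.7] turn deg [ 0.6 -0.3 -0.6]
```

View pics/w4.png

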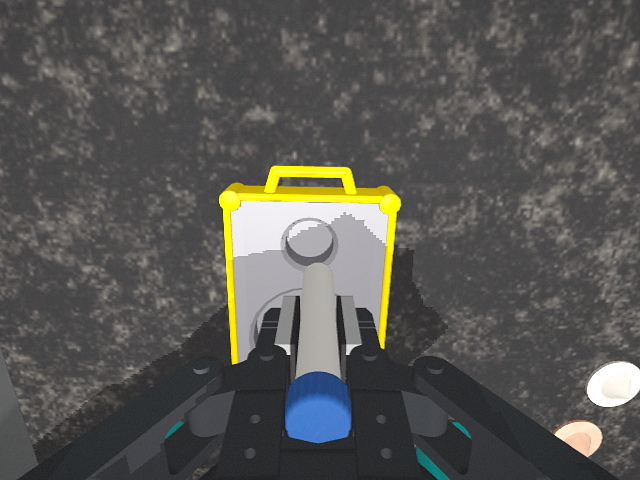

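```bash
python3 -c "
from h import *
print(onz('wrist',317,271,.060),onz('wrist',309,241,.026))
go(.4863,.3835,.137,np.pi/2)
"
```

```text
[0.48813587 0.37724947 0.06      ] [0.48324676 0.38318593 0.026     ]
t 5.75 pos [0.4877 0.3798 0.1857] yaw [ 3.134e+00 -2.000e-03  1.560e+00] gap 0.0152 F [-0.4 -0.5 -5. ]
shift mm [ 3.6 -1.8 48.7] after turn [ 3.7 -1.4 48.7] turn deg [ 0.4 -0.1 -0.6]
```

>>> arm_command(commands=[{"claw": 0.95, "x": 0.004, "y": -0.004, "z": 0.0, "rx": 0, "ry": 0, "rz": 0}, {"claw": 0.95, "x": 0, "y": 0, "z": 0.02, "rx": 0, "ry": 0, "rz": -0.5}, {"claw": 0.95, "x": 0, "y": 0, "z": 0.017, "rx": 0, "ry": 0, "rz": 0}])

```text
time: 6.05
position: [0.4849, 0.382, 0.1525]
tcp_rot: [3.131, -0.004, 1.565]
contact_force: [0.0, -1.0, 0.7]
finger_gap: 0.0151
```

```bash
python3 -c "
from h import *
go(.484,.3835,.137,np.pi/2)
cv2.imwrite('pics/w5.png',capture('wrist')[:,:,::-1])
go(.484,.3835,.137,np.pi/2)"
```

```text
t 6.05 pos [0.4849 0.382  0.1525] yaw [ 3.131 -0.004  1.565] gap 0.0151 F [ 0.  -1.   0.7]
shift mm [ 1.4 -1.  15.5] after turn [ 1.5 -0.9 15.5] turn deg [ 0.6 -0.2 -0.3]
t 6.1 pos [0.4843 0.3816 0.1503] yaw [ 3.133e+00 -3.000e-03  1.565e+00] gap 0.0153 F [-0.8 -0.6 -3.3]
shift mm [ 1.9 -0.5 13.3] after turn [ 1.9 -0.3 13.3] turn deg [ 0.5 -0.2 -0.3]
```

View pics/w5.png

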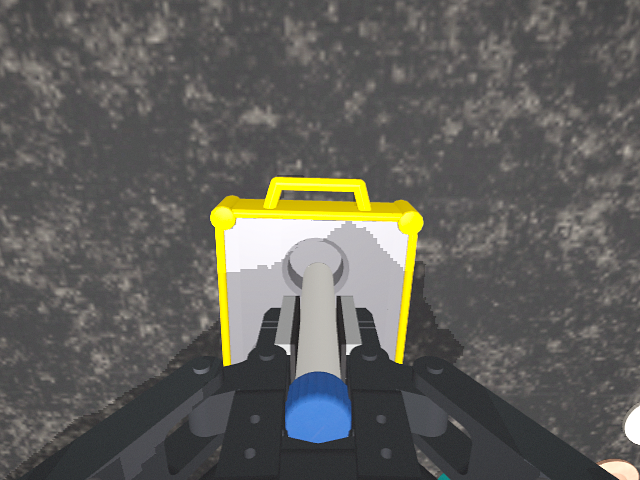

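>>> arm_command(commands=[{"claw": 0.95, "x": 0.002, "y": -0.001, "z": 0.007, "rx": 0, "ry": 0, "rz": 0}, {"claw": 0.95, "x": 0.001, "y": 0, "z": 0.006, "rx": 0.4, "ry": 0, "rz": 0}, {"claw": 0.95, "x": 0, "y": 0, "z": 0, "rx": 0, "ry": 0, "rz": 0}])

```text
time: 6.4
position: [0.484, 0.3848, 0.1398]
tcp_rot: [3.138, -0.004, 1.564]
contact_force: [-0.4, 0.5, -0.4]
finger_gap: 0.0153
```

```bash
python3 -c "
from h import *
go(.484,.3835,.137,np.pi/2)"
```

```text
t 6.4 pos [0.484  0.3848 0.1398] yaw [ 3.138 -0.004  1.564] gap 0.0153 F [-0.4  0.5 -0.4]
shift mm [-1.3  0.   2.8] after turn [-1.3  0.   2.8] turn deg [ 0.2 -0.3 -0.4]
```

Lower 2 mm more, release, and retreat.

>>> arm_command(commands=[{"claw": 0.95, "x": -0.001, "y": 0, "z": 0.0025, "rx": 0, "ry": 0, "rz": 0}, {"claw": 0.4, "x": 0, "y": 0, "z": 0, "rx": 0, "ry": 0, "rz": 0}, {"claw": 0.4, "x": 0, "y": 0, "z": 0, "rx": 0, "ry": 0, "rz": 0}, {"claw": 0.4, "x": 0, "y": 0, "z": 0, "rx": 0, "ry": 0, "rz": 0}, {"claw": 0.4, "x": 0, "y": 0, "z": 0, "rx": 0, "ry": 0, "rz": 0}, {"claw": 0.4, "x": 0, "y": 0, "z": -0.02, "rx": 0, "ry": 0, "rz": 0}, {"claw": 0.4, "x": 0, "y": 0, "z": -0.04, "rx": 0, "ry": 0, "rz": 0}, {"claw": 0, "x": 0, "y": 0, "z": -0.04, "rx": 0, "ry": 0, "rz": 0}])

```text
time: 7.2
position: [0.4822, 0.382, 0.2365]
tcp_rot: [-3.139, 0.0, 1.564]
contact_force: [0.2, 0.4, 0.6]
finger_gap: 0.0643
```

```bash
python3 -c "
from h import *
go(.4385,-.05,.254,np.pi/2)
cv2.imwrite('pics/w6.png',capture('wrist')[:,:,::-1])"
```

```text
t 7.2 pos [0.4822 0.382  0.2365] yaw [-3.139  0.     1.564] gap 0.0643 F [0.2 0.4 0.6]
shift mm [-432.3  -40.7  -17.3] after turn [-432.   -43.7  -17.5] turn deg [-0.1  0.  -0.4]
```

View pics/w6.png

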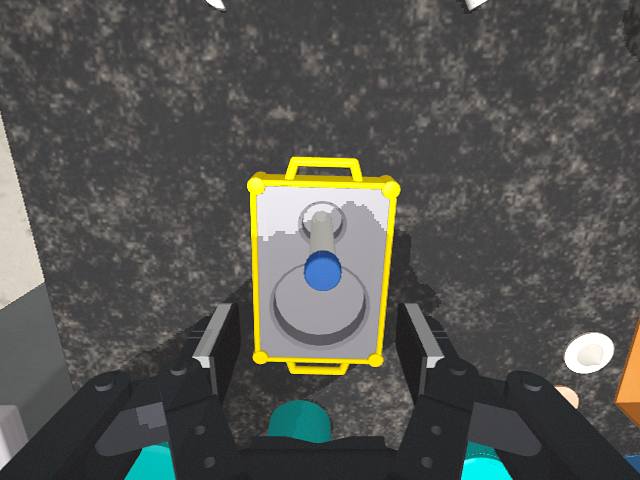

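>>> arm_command(commands=[{"claw": 0, "x": -0.02, "y": -0.002, "z": -0.01, "rx": 0, "ry": 0, "rz": -0.4}, {"claw": 0, "x": -0.042, "y": -0.004, "z": -0.005, "rx": 0, "ry": 0, "rz": 0}, {"claw": 0, "x": -0.042, "y": -0.004, "z": 0, "rx": 0, "ry": 0, "rz": 0}, {"claw": 0, "x": -0.042, "y": -0.004, "z": 0, "rx": 0, "ry": 0, "rz": 0}, {"claw": 0, "x": -0.042, "y": -0.004, "z": 0, "rx": 0, "ry": 0, "rz": 0}, {"claw": 0, "x": -0.042, "y": -0.004, "z": 0, "rx": 0, "ry": 0, "rz": 0}, {"claw": 0, "x": -0.042, "y": -0.004, "z": 0, "rx": 0, "ry": 0, "rz": 0}, {"claw": 0, "x": -0.042, "y": -0.004, "z": 0, "rx": 0, "ry": 0, "rz": 0}, {"claw": 0, "x": -0.042, "y": -0.004, "z": 0, "rx": 0, "ry": 0, "rz": 0}, {"claw": 0, "x": -0.042, "y": -0.004, "z": 0, "rx": 0, "ry": 0, "rz": 0}, {"claw": 0, "x": -0.02, "y": -0.002, "z": 0, "rx": 0, "ry": 0, "rz": 0}, {"claw": 0, "x": 0, "y": 0, "z": 0, "rx": 0, "ry": 0, "rz": 0}, {"claw": 0, "x": 0, "y": 0, "z": 0, "rx": 0, "ry": 0, "rz": 0}])

```text
time: 8.55
position: [0.4425, -0.0486, 0.258]
tcp_rot: [3.127, -0.008, 1.573]
contact_force: [-0.1, 0.5, -0.2]
finger_gap: 0.0855
```

```bash
python3 -c "
from h import *
go(.4385,-.05,.11,np.pi/2)
cv2.imwrite('pics/w7.png',capture('wrist')[:,:,::-1])
go(.4385,-.05,.11,np.pi/2)"
```

```text
t 8.55 pos [ 0.4425 -0.0486  0.258 ] yaw [ 3.127 -0.008  1.573] gap 0.0855 F [-0.1  0.5 -0.2]
shift mm [ -2.6  -6.2 147.9] after turn [ -1.4  -4.  148. ] turn deg [ 0.8 -0.5  0.1]
t 8.6 pos [ 0.4426 -0.0483  0.258 ] yaw [ 3.127 -0.008  1.574] gap 0.0853 F [ 0.2 -0.8  0.4]
shift mm [ -2.9  -6.2 147.9] after turn [ -1.7  -4.1 148. ] turn deg [ 0.8 -0.5  0.2]
```

View pics/w7.png

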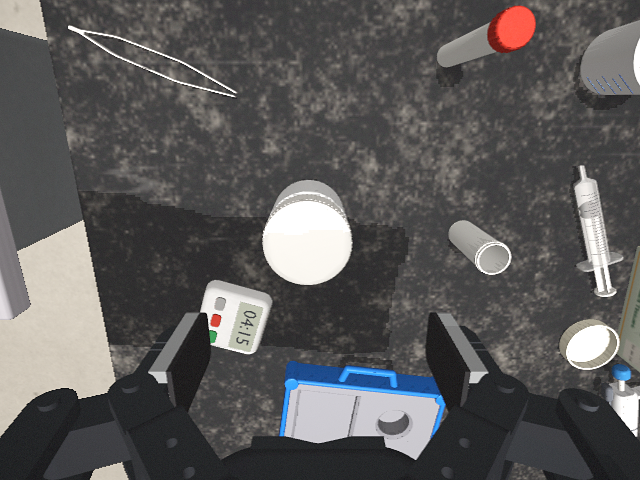

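>>> arm_command(commands=[{"claw": 0, "x": -0.002, "y": -0.004, "z": 0.03, "rx": 0.8, "ry": -0.5, "rz": 0}, {"claw": 0, "x": 0, "y": 0, "z": 0.03, "rx": 0, "ry": 0, "rz": 0}])

```text
time: 8.8
position: [0.4415, -0.0488, 0.1997]
tcp_rot: [3.134, 0.001, 1.576]
contact_force: [-0.1, 0.5, -0.7]
finger_gap: 0.0852
```

```bash
python3 -c "
from h import *
cv2.imwrite('pics/w8.png',capture('wrist')[:,:,::-1])
im=cv2.imread('pics/w8.png');m=((im.min(2)>225)*255).astype(np.uint8)
n,l,s,c=cv2.connectedComponentsWithStats(m)
for i in range(1,n):
  if s[i][4]>2000: print(s[i],c[i],onz('wrist',*c[i],.086), onz('wrist',s[i][0]+s[i][2]/2,s[i][1]+s[i][3]/2,.086))
go(.4385,-.05,.11,np.pi/2)"
```

```text
[ 259  225  101  101 7701] [308.83145046 272.30697312] [ 0.43570348 -0.04484734  0.086     ] [ 0.4360427  -0.04664366  0.086     ]
t 8.85 pos [ 0.44   -0.0484  0.1956] yaw [3.139 0.    1.576] gap 0.0852 F [-2.4 -0.  -7.5]
shift mm [-1.5 -1.7 85.6] after turn [-1.6 -1.5 85.6] turn deg [0.2 0.  0.3]
```

>>> arm_command(commands=[{"claw": 0, "x": 0, "y": -0.002, "z": 0.03, "rx": 0, "ry": 0, "rz": 0}, {"claw": 0, "x": 0, "y": 0, "z": 0.03, "rx": 0, "ry": 0, "rz": 0}, {"claw": 0, "x": 0, "y": 0, "z": 0.02, "rx": 0, "ry": 0, "rz": 0}, {"claw": 0, "x": 0, "y": 0, "z": 0, "rx": 0, "ry": 0, "rz": 0}])

```text
time: 9.25
position: [0.4387, -0.0448, 0.1141]
tcp_rot: [3.139, -0.0, 1.582]
contact_force: [0.3, -0.0, 1.8]
finger_gap: 0.0853
```

```bash
python3 -c "
from h import *
go(.438,-.05,.11,np.pi/2)"
```

```text
t 9.25 pos [ 0.4387 -0.0448  0.1141] yaw [ 3.139 -0.     1.582] gap 0.0853 F [ 0.3 -0.   1.8]
shift mm [-5.2 -0.7  4.1] after turn [-5.2 -0.7  4.1] turn deg [ 0.1 -0.   0.6]
```

>>> arm_command(commands=[{"claw": 0.1, "x": -0.006, "y": -0.001, "z": 0.003, "rx": 0, "ry": 0, "rz": 0.5}, {"claw": 0.4, "x": -0.001, "y": 0, "z": 0, "rx": 0, "ry": 0, "rz": 0}, {"claw": 0.4, "x": 0, "y": 0, "z": 0, "rx": 0, "ry": 0, "rz": 0}, {"claw": 0.4, "x": 0, "y": 0, "z": 0, "rx": 0, "ry": 0, "rz": 0}, {"claw": 0.4, "x": 0, "y": 0, "z": 0, "rx": 0, "ry": 0, "rz": 0}, {"claw": 0.4, "x": 0, "y": 0, "z": 0, "rx": 0, "ry": 0, "rz": 0}], squeeze=40)

```text
time: 9.85
position: [0.4403, -0.0516, 0.1158]
tcp_rot: [3.134, 0.0, 1.574]
contact_force: [-0.9, 0.7, -2.0]
finger_gap: 0.0594
```

```bash
python3 -c "
from h import *
go(.4837,.3079,.254,np.pi/2)"
```

```text
t 9.85 pos [ 0.4403 -0.0516  0.1158] yaw [3.134 0.    1.574] gap 0.0594 F [-0.9  0.7 -2. ]
shift mm [ 359.4   45.6 -137.9] after turn [ 359.5   43.4 -138.2] turn deg [0.4 0.  0.2]
```

>>> arm_command(commands=[{"claw": 0.4, "x": 0, "y": 0, "z": -0.02, "rx": 0.4, "ry": 0, "rz": 0}, {"claw": 0.4, "x": 0, "y": 0, "z": -0.035, "rx": 0, "ry": 0, "rz": 0}, {"claw": 0.4, "x": 0, "y": 0, "z": -0.04, "rx": 0, "ry": 0, "rz": 0}, {"claw": 0.4, "x": 0, "y": 0, "z": -0.03, "rx": 0, "ry": 0, "rz": 0}, {"claw": 0.4, "x": 0.02, "y": 0.003, "z": -0.01, "rx": 0, "ry": 0, "rz": 0}, {"claw": 0.4, "x": 0.04, "y": 0.005, "z": 0, "rx": 0, "ry": 0, "rz": 0}, {"claw": 0.4, "x": 0.04, "y": 0.005, "z": 0, "rx": 0, "ry": 0, "rz": 0}, {"claw": 0.4, "x": 0.04, "y": 0.005, "z": 0, "rx": 0, "ry": 0, "rz": 0}, {"claw": 0.4, "x": 0.04, "y": 0.005, "z": 0, "rx": 0, "ry": 0, "rz": 0}, {"claw": 0.4, "x": 0.04, "y": 0.005, "z": 0, "rx": 0, "ry": 0, "rz": 0}, {"claw": 0.4, "x": 0.04, "y": 0.005, "z": 0, "rx": 0, "ry": 0, "rz": 0}, {"claw": 0.4, "x": 0.04, "y": 0.005, "z": 0, "rx": 0, "ry": 0, "rz": 0}, {"claw": 0.4, "x": 0.03, "y": 0.004, "z": 0, "rx": 0, "ry": 0, "rz": 0}, {"claw": 0.4, "x": 0.01, "y": 0.001, "z": 0, "rx": 0, "ry": 0, "rz": 0}, {"claw": 0.4, "x": 0, "y": 0, "z": 0, "rx": 0, "ry": 0, "rz": 0}])

```text
time: 11.35
position: [0.4828, 0.3022, 0.2583]
tcp_rot: [3.138, -0.0, 1.571]
contact_force: [-0.8, -0.9, -1.9]
finger_gap: 0.059
```

```bash
python3 -c "
from h import *
go(.4837,.3079,.122,np.pi/2)
cv2.imwrite('pics/w9.png',capture('wrist')[:,:,::-1])
cv2.imwrite('pics/t9.png',capture('top')[:,:,::-1])
go(.4837,.3079,.122,np.pi/2)
"
```

```text
t 11.35 pos [0.4828 0.3022 0.2583] yaw [ 3.138 -0.     1.571] gap 0.059 F [-0.8 -0.9 -1.9]
shift mm [  5.7   0.4 136.3] after turn [  5.7   0.9 136.3] turn deg [ 0.2 -0.   0. ]
t 11.45 pos [0.4828 0.3006 0.2585] yaw [ 3.138 -0.     1.569] gap 0.0593 F [ 0.9 -0.4 -1.9]
shift mm [  7.3   0.4 136.5] after turn [  7.3   0.9 136.5] turn deg [ 0.2 -0.  -0.1]
```

View pics/w9.png

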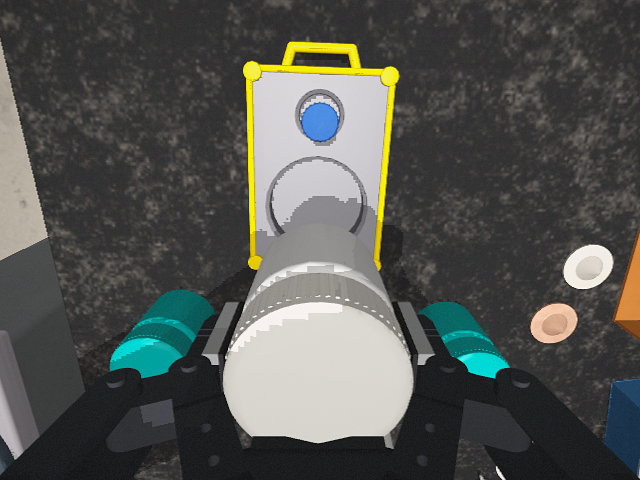

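View pics/t9.png

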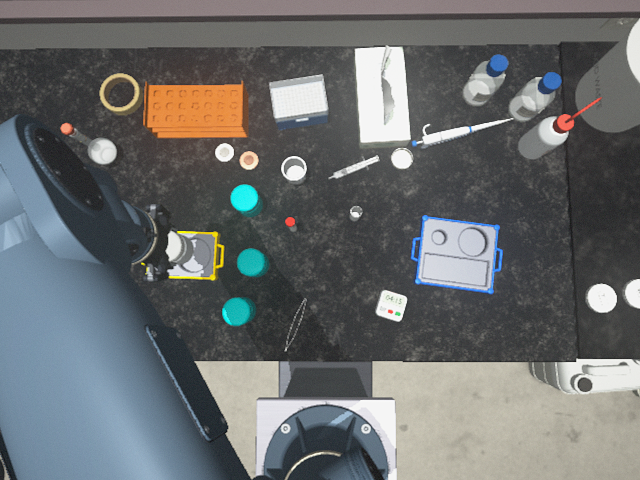

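```bash
python3 -c "
from h import *
print(onz('wrist',317,157,.026),onz('wrist',267,200,.026),onz('wrist',366,200,.026),onz('wrist',319,92,.026),onz('wrist',320,125,.114))
print('foot near edge',onz('wrist',318,226,.143))
go(.4837,.3079,.122,np.pi/2)
"
```

```text
[0.48306255 0.34767583 0.026     ] [0.44237492 0.31337043 0.026     ] [0.52276942 0.31314543 0.026     ] [0.48468217 0.39523185 0.026     ] [0.48470474 0.37547745 0.114     ]
foot near edge [0.48343698 0.32733846 0.143     ]
t 11.45 pos [0.4828 0.3006 0.2585] yaw [ 3.138 -0.     1.569] gap 0.0593 F [ 0.9 -0.4 -1.9]
shift mm [  7.3   0.4 136.5] after turn [  7.3   0.9 136.5] turn deg [ 0.2 -0.  -0.1]
```

>>> arm_command(commands=[{"claw": 0.4, "x": 0.009, "y": 0, "z": 0.01, "rx": 0.2, "ry": 0, "rz": 0}, {"claw": 0.4, "x": 0, "y": 0, "z": 0.03, "rx": 0, "ry": 0, "rz": 0}, {"claw": 0.4, "x": 0, "y": 0, "z": 0.03, "rx": 0, "ry": 0, "rz": 0}, {"claw": 0.4, "x": 0, "y": 0, "z": 0.02, "rx": 0, "ry": 0, "rz": 0}])

```text
time: 11.85
position: [0.4846, 0.3075, 0.1677]
tcp_rot: [3.137, -0.003, 1.564]
contact_force: [-0.0, 0.3, -1.5]
finger_gap: 0.0591
```

```bash
python3 -c "
from h import *
go(.4830,.31,.122,np.pi/2)
cv2.imwrite('pics/w10.png',capture('wrist')[:,:,::-1])
go(.4830,.31,.122,np.pi/2)
"
```

```text
t 11.85 pos [0.4846 0.3075 0.1677] yaw [ 3.137e+00 -3.000e-03  1.564e+00] gap 0.0591 F [-0.   0.3 -1.5]
shift mm [ 2.4 -1.9 45.7] after turn [ 2.5 -1.6 45.7] turn deg [ 0.3 -0.2 -0.4]
t 11.9 pos [0.4836 0.3067 0.1649] yaw [ 3.140e+00 -1.000e-03  1.564e+00] gap 0.0591 F [-2.1 -1.  -5.7]
shift mm [ 3.2 -0.7 42.9] after turn [ 3.3 -0.6 42.9] turn deg [ 0.1 -0.1 -0.4]
```

View pics/w10.png

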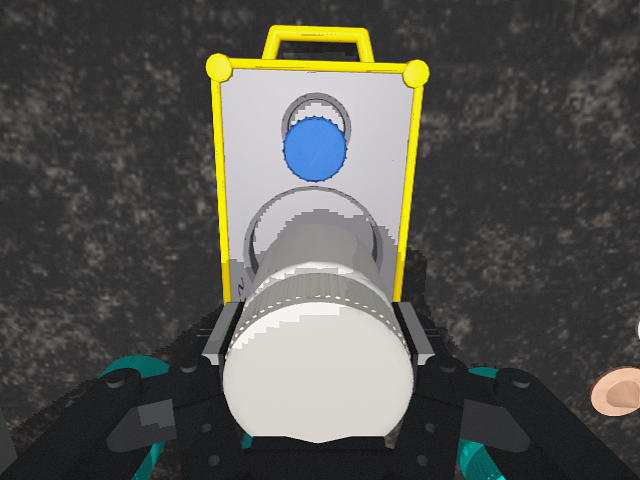

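```bash
python3 -c "
from h import *
print(onz('wrist',314,188,.026),onz('wrist',244,240,.026),onz('wrist',381,240,.026))
print('foot near edge',onz('wrist',318,224,.05),onz('wrist',258,265,.06),onz('wrist',378,265,.06))
"
```

```text
[0.48205377 0.34843797 0.026     ] [0.44107737 0.31820066 0.026     ] [0.52063518 0.31758284 0.026     ]
foot near edge [0.48414656 0.3348258  0.05      ] [0.45416421 0.31679405 0.06      ] [0.51384162 0.31632868 0.06      ]
```

>>> arm_command(commands=[{"claw": 0.4, "x": 0.004, "y": -0.003, "z": 0.005, "rx": 0, "ry": 0, "rz": -0.4}, {"claw": 0.4, "x": 0, "y": 0, "z": 0.015, "rx": 0, "ry": 0, "rz": 0}, {"claw": 0.4, "x": 0, "y": 0, "z": 0.012, "rx": 0, "ry": 0, "rz": 0}, {"claw": 0.4, "x": 0, "y": 0, "z": 0.003, "rx": 0, "ry": 0, "rz": 0}])

```text
time: 12.3
position: [0.4807, 0.3102, 0.1295]
tcp_rot: [3.14, -0.002, 1.569]
contact_force: [-0.3, -0.1, -1.3]
finger_gap: 0.0593
```

```bash
python3 -c "
from h import *
go(.4815,.31,.122,np.pi/2)
"
```

```text
t 12.3 pos [0.4807 0.3102 0.1295] yaw [ 3.140e+00 -2.000e-03  1.569e+00] gap 0.0593 F [-0.3 -0.1 -1.3]
shift mm [-0.2  0.8  7.5] after turn [-0.2  0.8  7.5] turn deg [ 0.1 -0.1 -0.1]
```

>>> arm_command(commands=[{"claw": 0.4, "x": 0, "y": 0.001, "z": 0.006, "rx": 0, "ry": 0, "rz": 0}, {"claw": 0.4, "x": 0, "y": 0, "z": 0.001, "rx": 0, "ry": 0, "rz": 0}, {"claw": 0, "x": 0, "y": 0, "z": 0, "rx": 0, "ry": 0, "rz": 0}, {"claw": 0, "x": 0, "y": 0, "z": 0, "rx": 0, "ry": 0, "rz": 0}, {"claw": 0, "x": 0, "y": 0, "z": 0, "rx": 0, "ry": 0, "rz": 0}, {"claw": 0, "x": 0, "y": 0, "z": -0.02, "rx": 0, "ry": 0, "rz": 0}, {"claw": 0, "x": 0, "y": 0, "z": -0.04, "rx": 0, "ry": 0, "rz": 0}, {"claw": 0, "x": 0, "y": 0, "z": -0.04, "rx": 0, "ry": 0, "rz": 0}])

```text
time: 13.1
position: [0.4803, 0.3092, 0.2226]
tcp_rot: [-3.139, 0.001, 1.569]
contact_force: [-0.1, 0.4, -0.4]
finger_gap: 0.0857
```

```bash
python3 -c "
from h import *
go(.6775,.0715,.2,np.pi/2)
cv2.imwrite('pics/w11.png',capture('wrist')[:,:,::-1])
"
```

```text
t 13.1 pos [0.4803 0.3092 0.2226] yaw [-3.139e+00  1.000e-03  1.569e+00] gap 0.0857 F [-0.1  0.4 -0.4]
shift mm [-237.3  197.6   22.4] after turn [-237.7  197.2   22.6] turn deg [-0.1  0.1 -0.1]
```

View pics/w11.png

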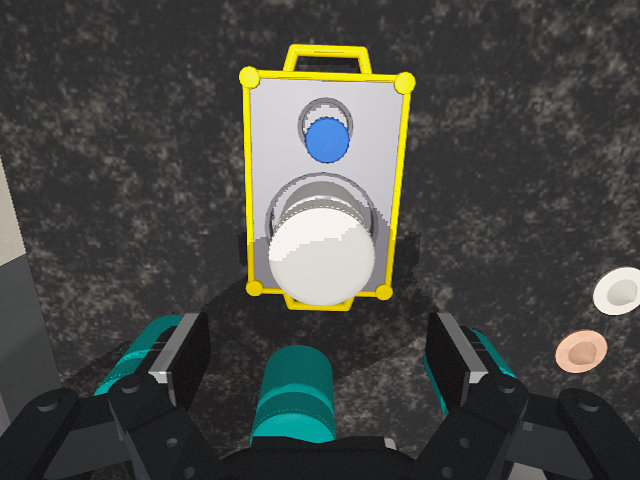

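>>> arm_command(commands=[{"claw": 0, "x": -0.015, "y": 0.012, "z": 0, "rx": 0, "ry": 0, "rz": 0}, {"claw": 0, "x": -0.03, "y": 0.025, "z": 0, "rx": 0, "ry": 0, "rz": 0}, {"claw": 0, "x": -0.03, "y": 0.025, "z": 0, "rx": 0, "ry": 0, "rz": 0}, {"claw": 0, "x": -0.03, "y": 0.025, "z": 0, "rx": 0, "ry": 0, "rz": 0}, {"claw": 0, "x": -0.03, "y": 0.025, "z": 0, "rx": 0, "ry": 0, "rz": 0}, {"claw": 0, "x": -0.03, "y": 0.025, "z": 0, "rx": 0, "ry": 0, "rz": 0}, {"claw": 0, "x": -0.03, "y": 0.025, "z": 0, "rx": 0, "ry": 0, "rz": 0}, {"claw": 0, "x": -0.03, "y": 0.025, "z": 0, "rx": 0, "ry": 0, "rz": 0}, {"claw": 0, "x": -0.01, "y": 0.008, "z": 0, "rx": 0, "ry": 0, "rz": 0}, {"claw": 0, "x": 0, "y": 0, "z": 0, "rx": 0, "ry": 0, "rz": 0}])

```text
time: 14.15
position: [0.6861, 0.0671, 0.2369]
tcp_rot: [3.126, -0.008, 1.572]
contact_force: [-1.2, -0.3, 1.1]
finger_gap: 0.0851
```

```bash
python3 -c "
from h import *
go(.6775,.0715,.2,np.pi/2)
cv2.imwrite('pics/w12.png',capture('wrist')[:,:,::-1])
go(.6775,.0715,.2,np.pi/2)
"
```

```text
t 14.15 pos [0.6861 0.0671 0.2369] yaw [ 3.126 -0.008  1.572] gap 0.0851 F [-1.2 -0.3  1.1]
shift mm [ 4.1 -9.2 36.7] after turn [ 4.4 -8.6 36.9] turn deg [ 0.9 -0.5  0.1]
t 14.2 pos [0.6856 0.0678 0.2368] yaw [ 3.126 -0.009  1.573] gap 0.0854 F [ 0.3 -0.4 -0.9]
shift mm [ 3.4 -8.6 36.7] after turn [ 3.7 -8.1 36.8] turn deg [ 0.9 -0.5  0.1]
```

View pics/w12.png

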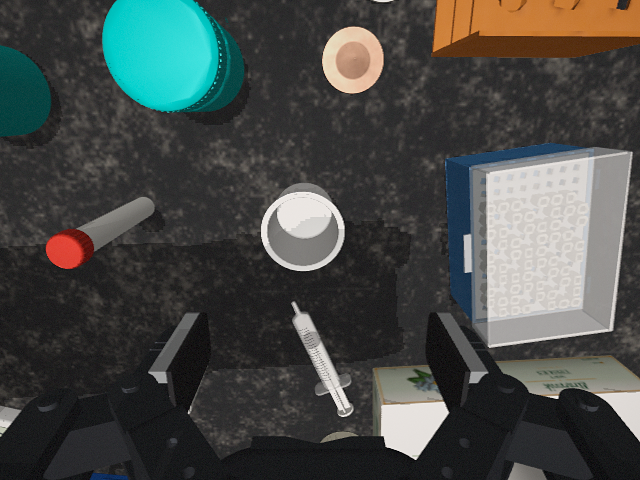

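```bash
python3 -c "
from h import *
print('beaker',onz('wrist',303,231,.061)); print('caddy',onz('wrist',447,240,.03),onz('wrist',470,250,.06)); print('box',onz('wrist',373,380,.06),onz('top',357,143,.0),onz('top',357,140,.07), onz('side',520,335,.0))
a=onz('wrist',294,303,.0085);b=onz('wrist',347,411,.0085);print(a,b,(a+b)/2,np.arctan2(*(a-b)[:2]))
"
```

```text
beaker [0.67826845 0.07384419 0.061     ]
caddy [0.78876554 0.05642621 0.03      ] [0.79441696 0.05926225 0.06      ]
box [ 0.73178948 -0.04918704  0.06      ] [ 0.75747766 -0.07976153  0.        ] [ 0.74090244 -0.07459598  0.07      ] [ 8.71861264e-01 -2.22600047e-01  1.11022302e-16]
[ 0.66829932 -0.00882188  0.0085    ] [ 0.71786186 -0.12715794  0.0085    ] [ 0.69308059 -0.06798991  0.0085    ] -0.39663194810958863
```

```bash
python3 -c "
from h import *
im=cv2.imread('pics/side0.png');cv2.imwrite('pics/boxs.png',cv2.resize(im[230:350,380:560],None,fx=4,fy=4,interpolation=cv2.INTER_CUBIC))
im=cv2.imread('pics/top0.png');cv2.imwrite('pics/boxt.png',cv2.resize(im[80:190,320:430],None,fx=5,fy=5,interpolation=cv2.INTER_CUBIC))
"
```

```text
(no output)
```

View pics/boxs.png

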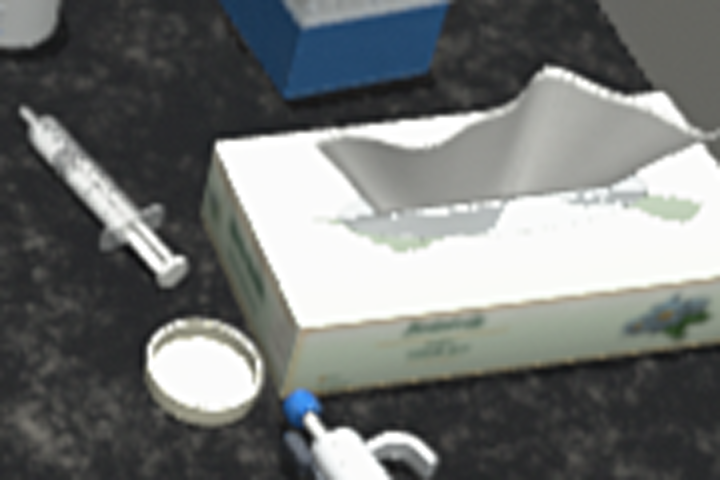

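View pics/boxt.png

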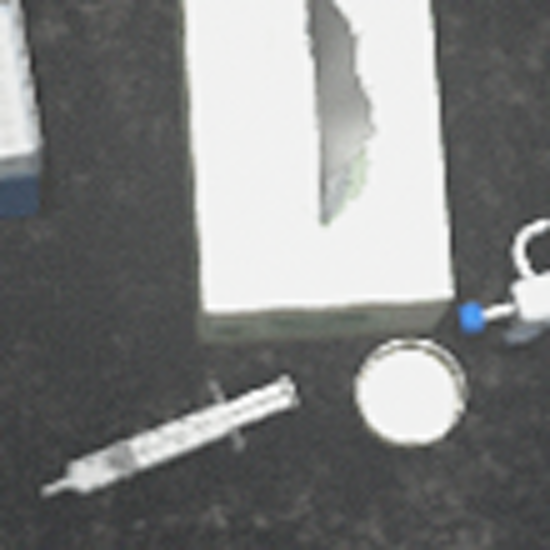

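```bash
python3 -c "
from h import *
print('bottom',onz('top',360,148.4,0),onz('side',452.5,328.7,0), onz('side',430.5,284,0))
for z in(.03,.04,.05,.06,.07,.08):print(z,onz('top',360.8,142.4,z)[:2],onz('top',410.5,139.5,z)[:2],onz('side',455,312,z)[:2],onz('side',434,265.5,z)[:2])
"
```

```text
bottom [ 0.74388038 -0.08692319  0.        ] [ 0.755999  -0.1969469  0.       ] [ 0.74593322 -0.08507955  0.        ]
0.03 [ 0.74876248 -0.08653242] [ 0.75510793 -0.20420068] [ 0.75924129 -0.18328645] [ 0.75413021 -0.06405076]
0.04 [ 0.74537393 -0.08569708] [ 0.75165812 -0.20222942] [ 0.75485448 -0.19121851] [ 0.74982006 -0.07377118]
0.05 [ 0.74198538 -0.08486173] [ 0.74820832 -0.20025816] [ 0.75046766 -0.19915057] [ 0.7455099 -0.0834916]
0.06 [ 0.73859683 -0.08402638] [ 0.74475851 -0.1982869 ] [ 0.74608085 -0.20708262] [ 0.74119975 -0.09321202]
0.07 [ 0.73520828 -0.08319104] [ 0.7413087  -0.19631564] [ 0.74169404 -0.21501468] [ 0.73688959 -0.10293244]
0.08 [ 0.73181973 -0.08235569] [ 0.7378589  -0.19434439] [ 0.73730722 -0.22294674] [ 0.73257944 -0.11265286]
```

>>> arm_command(commands=[{"claw": 0, "x": 0.003, "y": -0.008, "z": 0.03, "rx": 0.9, "ry": -0.5, "rz": 0}, {"claw": 0, "x": 0, "y": 0, "z": 0.04, "rx": 0, "ry": 0, "rz": 0}, {"claw": 0, "x": 0, "y": 0, "z": 0.03, "rx": 0, "ry": 0, "rz": 0}])

```text
time: 14.5
position: [0.6789, 0.0744, 0.1399]
tcp_rot: [3.133, -0.001, 1.575]
contact_force: [0.0, 0.1, 0.4]
finger_gap: 0.0855
```

```bash
python3 -c "
from h import *
go(.678,.072,.095,np.pi/2)
"
```

```text
t 14.5 pos [0.6789 0.0744 0.1399] yaw [ 3.133e+00 -1.000e-03  1.575e+00] gap 0.0855 F [0.  0.1 0.4]
shift mm [-2.4 -1.3 44.9] after turn [-2.4 -0.9 44.9] turn deg [ 0.5 -0.1  0.2]
```

>>> arm_command(commands=[{"claw": 0, "x": -0.003, "y": -0.001, "z": 0.02, "rx": 0.4, "ry": 0, "rz": 0}, {"claw": 0, "x": -0.001, "y": 0, "z": 0.018, "rx": 0, "ry": 0, "rz": 0}, {"claw": 0, "x": 0, "y": 0, "z": 0.002, "rx": 0, "ry": 0, "rz": 0}])

```text
time: 14.8
position: [0.6736, 0.0743, 0.0952]
tcp_rot: [-3.138, -0.001, 1.579]
contact_force: [-0.7, 0.1, 0.8]
finger_gap: 0.0853
```

```bash
python3 -c "
from h import *
go(.678,.072,.095,np.pi/2)
"
```

```text
t 14.8 pos [0.6736 0.0743 0.0952] yaw [-3.138e+00 -1.000e-03  1.579e+00] gap 0.0853 F [-0.7  0.1  0.8]
shift mm [-2.4  4.4  0.2] after turn [-2.3  4.4  0.2] turn deg [-0.2 -0.1  0.5]
```

>>> arm_command(commands=[{"claw": 0.1, "x": -0.003, "y": 0.004, "z": 0, "rx": 0, "ry": 0, "rz": 0.5}, {"claw": 0.5, "x": -0.001, "y": 0.001, "z": 0, "rx": 0, "ry": 0, "rz": 0}, {"claw": 0.5, "x": 0, "y": 0, "z": 0, "rx": 0, "ry": 0, "rz": 0}, {"claw": 0.5, "x": 0, "y": 0, "z": 0, "rx": 0, "ry": 0, "rz": 0}, {"claw": 0.5, "x": 0, "y": 0, "z": 0, "rx": 0, "ry": 0, "rz": 0}, {"claw": 0.5, "x": 0, "y": 0, "z": 0, "rx": 0, "ry": 0, "rz": 0}], squeeze=25)

```text
time: 15.4
position: [0.68, 0.0722, 0.1002]
tcp_rot: [3.14, -0.002, 1.571]
contact_force: [-0.6, 0.1, -0.9]
finger_gap: 0.0549
```

```bash
python3 -c "
from h import *
go(.5126,-.3438,.2,np.pi/2)
"
```

```text
t 15.4 pos [0.68   0.0722 0.1002] yaw [ 3.140e+00 -2.000e-03  1.571e+00] gap 0.0549 F [-0.6  0.1 -0.9]
shift mm [-415.7 -167.5 -100.8] after turn [-416.  -167.4  -99.8] turn deg [ 0.1 -0.1  0. ]
```

>>> arm_command(commands=[{"claw": 0.5, "x": 0, "y": 0, "z": -0.02, "rx": 0, "ry": 0, "rz": 0}, {"claw": 0.5, "x": 0, "y": 0, "z": -0.035, "rx": 0, "ry": 0, "rz": 0}, {"claw": 0.5, "x": 0, "y": 0, "z": -0.035, "rx": 0, "ry": 0, "rz": 0}, {"claw": 0.5, "x": -0.02, "y": -0.008, "z": -0.01, "rx": 0, "ry": 0, "rz": 0}, {"claw": 0.5, "x": -0.038, "y": -0.015, "z": 0, "rx": 0, "ry": 0, "rz": 0}, {"claw": 0.5, "x": -0.038, "y": -0.015, "z": 0, "rx": 0, "ry": 0, "rz": 0}, {"claw": 0.5, "x": -0.038, "y": -0.015, "z": 0, "rx": 0, "ry": 0, "rz": 0}, {"claw": 0.5, "x": -0.038, "y": -0.015, "z": 0, "rx": 0, "ry": 0, "rz": 0}, {"claw": 0.5, "x": -0.038, "y": -0.015, "z": 0, "rx": 0, "ry": 0, "rz": 0}, {"claw": 0.5, "x": -0.038, "y": -0.015, "z": 0, "rx": 0, "ry": 0, "rz": 0}, {"claw": 0.5, "x": -0.038, "y": -0.015, "z": 0, "rx": 0, "ry": 0, "rz": 0}, {"claw": 0.5, "x": -0.038, "y": -0.015, "z": 0, "rx": 0, "ry": 0, "rz": 0}, {"claw": 0.5, "x": -0.038, "y": -0.015, "z": 0, "rx": 0, "ry": 0, "rz": 0}, {"claw": 0.5, "x": -0.03, "y": -0.012, "z": 0, "rx": 0, "ry": 0, "rz": 0}, {"claw": 0.5, "x": -0.01, "y": -0.005, "z": 0, "rx": 0, "ry": 0, "rz": 0}, {"claw": 0.5, "x": 0, "y": 0, "z": 0, "rx": 0, "ry": 0, "rz": 0}])

```text
time: 17.0
position: [0.5065, -0.3494, 0.1995]
tcp_rot: [-3.14, -0.001, 1.57]
contact_force: [1.0, 0.5, 0.1]
finger_gap: 0.055
```

```bash
python3 -c "
from h import *
cv2.imwrite('pics/w13.png',capture('wrist')[:,:,::-1])
cv2.imwrite('pics/t13.png',capture('top')[:,:,::-1])
cv2.imwrite('pics/s13.png',capture('side')[:,:,::-1])
go(.5126,-.3438,.106,np.pi/2)
"
```

```text
t 17.15 pos [ 0.5079 -0.3472  0.1997] yaw [-3.141e+00 -1.000e-03  1.573e+00] gap 0.0549 F [ 0.3 -0.2 -0.3]
shift mm [ 3.2  4.8 93.7] after turn [ 3.4  4.7 93.7] turn deg [-0.1 -0.1  0.1]
```

View pics/w13.png

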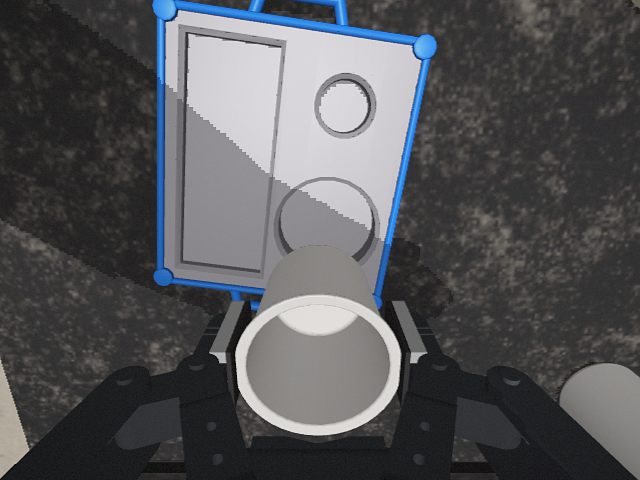

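View pics/s13.png

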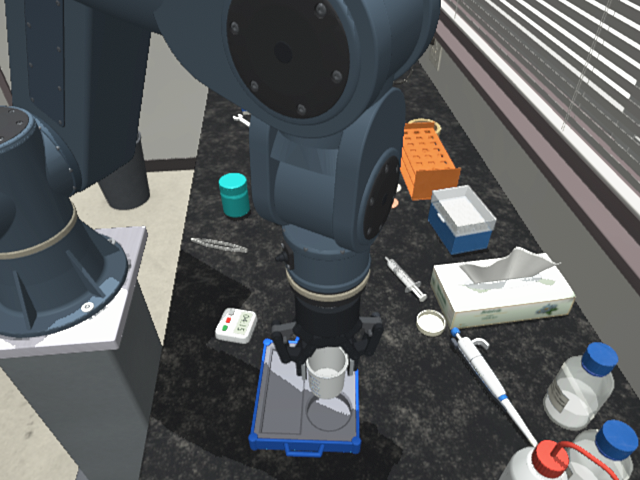

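```bash
python3 -c "
from h import *
w=onz('wrist',327,178,.026);l=onz('wrist',276,222,.026);r=onz('wrist',380,222,.026);print(w,l,r,'xc',(l+r)/2)
print('foot edge',onz('wrist',318,245,.1),'small',onz('wrist',345,104,.026))
print('rec corners',[onz('wrist',*p,.026)[:2].round(4) for p in((184,33),(285,45),(262,271),(180,263))])
"
```

```text
[ 0.5136083  -0.30599345  0.026     ] [ 0.47985349 -0.33549459  0.026     ] [ 0.54921554 -0.33536703  0.026     ] xc [ 0.51453451 -0.33543081  0.026     ]
foot edge [ 0.50795122 -0.32487762  0.1       ] small [ 0.52406995 -0.2611437   0.026     ]
rec corners [array([ 0.4311, -0.2229]), array([ 0.4887, -0.2291]), array([ 0.4689, -0.3711]), array([ 0.4123, -0.3652])]
```

>>> arm_command(commands=[{"claw": 0.5, "x": 0.006, "y": 0.006, "z": 0.01, "rx": 0, "ry": 0, "rz": 0}, {"claw": 0.5, "x": 0, "y": 0, "z": 0.025, "rx": 0, "ry": 0, "rz": 0}, {"claw": 0.5, "x": 0, "y": 0, "z": 0.015, "rx": 0, "ry": 0, "rz": 0}])

```text
time: 17.45
position: [0.5175, -0.3373, 0.1493]
tcp_rot: [3.139, 0.0, 1.577]
contact_force: [0.0, 0.1, -0.8]
finger_gap: 0.0549
```

```bash
python3 -c "
from h import *
cv2.imwrite('pics/w14.png',capture('wrist')[:,:,::-1])
go(.514,-.341,.106,np.pi/2)
"
```

```text
t 17.5 pos [ 0.5171 -0.3367  0.1472] yaw [ 3.141e+00 -1.000e-03  1.578e+00] gap 0.0548 F [-0.1  1.3 -4. ]
shift mm [-4.3 -3.1 41.2] after turn [-4.3 -3.1 41.2] turn deg [ 0.1 -0.1  0.4]
```

View pics/w14.png

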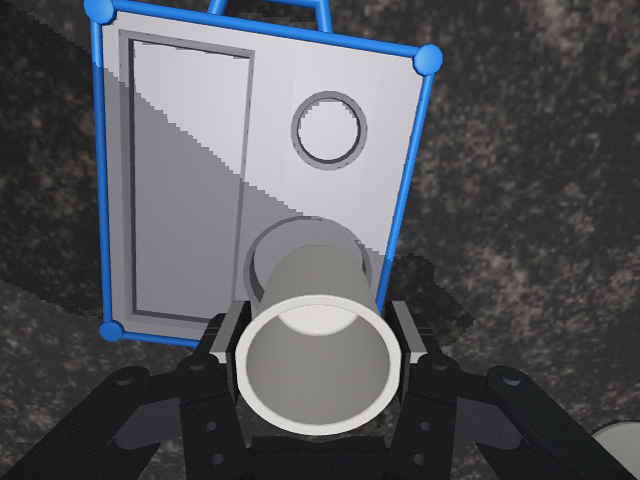

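```bash
python3 -c "
from h import *
w=onz('wrist',309,216,.026);l=onz('wrist',243,262,.026);r=onz('wrist',373,264,.026);print(w,l,r,'xc',(l+r)/2)
print('foot edge',onz('wrist',318,245,.047))
"
```

```text
[ 0.51249779 -0.30616485  0.026     ] [ 0.47665642 -0.33225274  0.026     ] [ 0.54724545 -0.33300185  0.026     ] xc [ 0.51195093 -0.33262729  0.026     ]
foot edge [ 0.51722146 -0.31456329  0.047     ]
```

>>> arm_command(commands=[{"claw": 0.5, "x": -0.003, "y": -0.003, "z": 0.005, "rx": 0, "ry": 0, "rz": 0.4}, {"claw": 0.5, "x": -0.001, "y": 0, "z": 0.005, "rx": 0, "ry": 0, "rz": 0}])

```text
time: 17.7
position: [0.5151, -0.3387, 0.1364]
tcp_rot: [3.141, -0.002, 1.573]
contact_force: [0.6, -0.0, -0.1]
finger_gap: 0.055
```

```bash
python3 -c "
from h import *
go(.514,-.341,.106,np.pi/2)
"
```

```text
t 17.7 pos [ 0.5151 -0.3387  0.1364] yaw [ 3.141e+00 -2.000e-03  1.573e+00] gap 0.055 F [ 0.6 -0.  -0.1]
shift mm [-2.4 -1.1 30.4] after turn [-2.3 -1.1 30.4] turn deg [ 0.  -0.1  0.1]
```

>>> arm_command(commands=[{"claw": 0.5, "x": -0.003, "y": -0.002, "z": 0.012, "rx": 0, "ry": 0, "rz": 0}, {"claw": 0.5, "x": 0, "y": 0, "z": 0.012, "rx": 0, "ry": 0, "rz": 0}, {"claw": 0.5, "x": 0, "y": 0, "z": 0.002, "rx": 0, "ry": 0, "rz": 0}])

```text
time: 18.0
position: [0.5134, -0.3417, 0.1086]
tcp_rot: [3.14, -0.001, 1.573]
contact_force: [-0.8, 0.1, 0.4]
finger_gap: 0.0552
```

```bash
python3 -c "
from h import *
go(.5125,-.341,.106,np.pi/2)
"
```

```text
t 18.0 pos [ 0.5134 -0.3417  0.1086] yaw [ 3.140e+00 -1.000e-03  1.573e+00] gap 0.0552 F [-0.8  0.1  0.4]
shift mm [ 0.7 -0.9  2.6] after turn [ 0.7 -0.9  2.6] turn deg [ 0.1 -0.1  0.1]
```

>>> arm_command(commands=[{"claw": 0.5, "x": 0, "y": 0, "z": 0.003, "rx": 0, "ry": 0, "rz": 0}, {"claw": 0.5, "x": 0, "y": 0, "z": 0, "rx": 0, "ry": 0, "rz": 0}])

```text
time: 18.2
position: [0.5132, -0.3417, 0.1049]
tcp_rot: [3.141, -0.002, 1.573]
contact_force: [0.2, -0.1, 0.5]
finger_gap: 0.0553
```

```bash
python3 -c "
from h import *
go(.5125,-.341,.106,np.pi/2)
"
```

```text
t 18.2 pos [ 0.5132 -0.3417  0.1049] yaw [ 3.141e+00 -2.000e-03  1.573e+00] gap 0.0553 F [ 0.2 -0.1  0.5]
shift mm [ 0.7 -0.7 -1.1] after turn [ 0.7 -0.7 -1.1] turn deg [ 0.1 -0.1  0.1]
```

>>> arm_command(commands=[{"claw": 0.5, "x": 0, "y": 0, "z": 0.0025, "rx": 0, "ry": 0, "rz": 0}, {"claw": 0.5, "x": 0, "y": 0, "z": 0.001, "rx": 0, "ry": 0, "rz": 0}])

```text
time: 18.4
position: [0.5137, -0.3422, 0.1034]
tcp_rot: [3.139, -0.0, 1.573]
contact_force: [-7.9, 3.8, 16.7]
finger_gap: 0.0546
```

Contact (17 N). Release and retreat.

>>> arm_command(commands=[{"claw": 0, "x": 0, "y": 0, "z": 0, "rx": 0, "ry": 0, "rz": 0}, {"claw": 0, "x": 0, "y": 0, "z": 0, "rx": 0, "ry": 0, "rz": 0}, {"claw": 0, "x": 0, "y": 0, "z": 0, "rx": 0, "ry": 0, "rz": 0}, {"claw": 0, "x": 0, "y": 0, "z": -0.02, "rx": 0, "ry": 0, "rz": 0}, {"claw": 0, "x": 0, "y": 0, "z": -0.04, "rx": 0, "ry": 0, "rz": 0}, {"claw": 0, "x": 0, "y": 0, "z": -0.04, "rx": 0, "ry": 0, "rz": 0}, {"claw": 0.5, "x": 0, "y": 0, "z": 0, "rx": 0, "ry": 0, "rz": 0}])

```text
time: 19.1
position: [0.5132, -0.342, 0.2067]
tcp_rot: [3.139, -0.001, 1.573]
contact_force: [0.8, -1.0, 0.4]
finger_gap: 0.0731
```

```bash
python3 -c "
from h import *
go(.694,-.07,.2,np.pi/2+.394)
cv2.imwrite('pics/w15.png',capture('wrist')[:,:,::-1])
"
```

```text
t 19.1 pos [ 0.5132 -0.342   0.2067] yaw [ 3.139e+00 -1.000e-03  1.573e+00] gap 0.0731 F [ 0.8 -1.   0.4]
shift mm [271.7 181.3   7.3] after turn [181.8 271.4   6.7] turn deg [  0.1  -0.  -22.5]
```

View pics/w15.png

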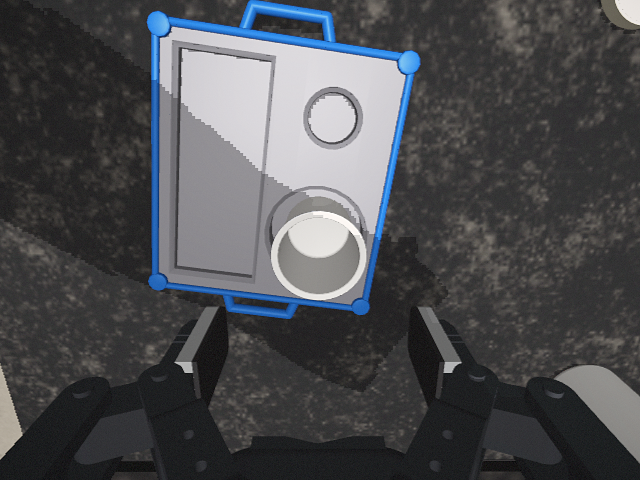

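>>> arm_command(commands=[{"claw": 0.5, "x": 0.017, "y": 0.011, "z": 0, "rx": 0, "ry": 0, "rz": 0}, {"claw": 0.5, "x": 0.034, "y": 0.0225, "z": 0, "rx": 0, "ry": 0, "rz": 0}, {"claw": 0.5, "x": 0.034, "y": 0.0225, "z": 0, "rx": 0, "ry": 0, "rz": 0}, {"claw": 0.5, "x": 0.034, "y": 0.0225, "z": 0, "rx": 0, "ry": 0, "rz": 0}, {"claw": 0.5, "x": 0.034, "y": 0.0225, "z": 0, "rx": 0, "ry": 0, "rz": 0}, {"claw": 0.5, "x": 0.034, "y": 0.0225, "z": 0, "rx": 0, "ry": 0, "rz": 0}, {"claw": 0.5, "x": 0.034, "y": 0.0225, "z": 0, "rx": 0, "ry": 0, "rz": 0}, {"claw": 0.5, "x": 0.034, "y": 0.0225, "z": 0, "rx": 0, "ry": 0, "rz": 0}, {"claw": 0.5, "x": 0.012, "y": 0.008, "z": 0, "rx": 0, "ry": 0, "rz": 0}, {"claw": 0.5, "x": 0, "y": 0, "z": 0, "rx": 0, "ry": 0, "rz": -7.5}, {"claw": 0.5, "x": 0, "y": 0, "z": 0, "rx": 0, "ry": 0, "rz": -7.5}, {"claw": 0.5, "x": 0, "y": 0, "z": 0, "rx": 0, "ry": 0, "rz": -7}, {"claw": 0.5, "x": 0, "y": 0, "z": 0, "rx": 0, "ry": 0, "rz": 0}])

```text
time: 20.45
position: [0.6912, -0.0632, 0.1869]
tcp_rot: [-3.127, -0.012, 1.968]
contact_force: [-0.0, 0.2, 0.5]
finger_gap: 0.0423
```

```bash
python3 -c "
from h import *
cv2.imwrite('pics/w16.png',capture('wrist')[:,:,::-1])
go(.694,-.07,.12,np.pi/2+.394)
"
```

```text
t 20.5 pos [ 0.6911 -0.0633  0.1868] yaw [-3.127 -0.012  1.963] gap 0.0425 F [ 0.2 -0.2 -0.1]
shift mm [-8.1  1.1 66.7] after turn [-7.3  0.1 66.8] turn deg [-0.8 -0.7 -0.1]
```

View pics/w16.png

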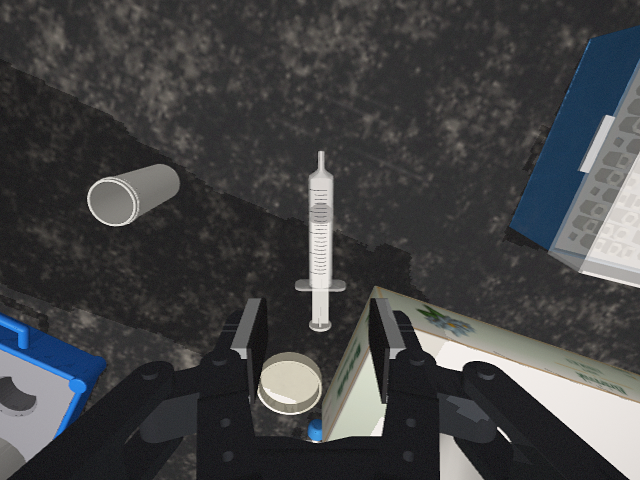

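```bash
python3 -c "
from h import *
a=onz('wrist',321,152,.0085);b=onz('wrist',320,330,.0085);m=(a+b)/2;print(a,b,m,np.linalg.norm(a-b),np.arctan2(*(a-b)[:2]))
print('flange',onz('wrist',320,286,.0085))
go(m[0],m[1],.076,np.pi/2+.394)
"
```

```text
[ 0.66832002 -0.00909199  0.0085    ] [ 0.71787196 -0.13002378  0.0085    ] [ 0.69309599 -0.06955789  0.0085    ] 0.13069006450714446 -0.38888415671148524
flange [ 0.70397684 -0.09658152  0.0085    ]
t 20.5 pos [ 0.6911 -0.0633  0.1868] yaw [-3.127 -0.012  1.963] gap 0.0425 F [ 0.2 -0.2 -0.1]
shift mm [ -7.9   1.1 110.8] after turn [ -6.6  -0.6 110.8] turn deg [-0.8 -0.7 -0.1]
```

>>> arm_command(commands=[{"claw": 0.6, "x": -0.007, "y": 0, "z": 0.02, "rx": -0.8, "ry": -0.7, "rz": 0}, {"claw": 0.6, "x": 0, "y": 0, "z": 0.03, "rx": 0, "ry": 0, "rz": 0}, {"claw": 0.6, "x": 0, "y": 0, "z": 0.03, "rx": 0, "ry": 0, "rz": 0}, {"claw": 0.6, "x": 0, "y": 0, "z": 0.015, "rx": 0, "ry": 0, "rz": 0}])

```text
time: 20.9
position: [0.6941, -0.0716, 0.09]
tcp_rot: [3.138, 0.003, 1.944]
contact_force: [0.3, -0.1, 1.0]
finger_gap: 0.0343
```

```bash
python3 -c "
from h import *
go(.6935,-.0700,.076,np.pi/2+.394)
cv2.imwrite('pics/w17.png',capture('wrist')[:,:,::-1])
"
```

```text
t 20.9 pos [ 0.6941 -0.0716  0.09  ] yaw [3.138e+00 3.000e-03 1.944e+00] gap 0.0343 F [ 0.3 -0.1  1. ]
shift mm [ 1.7 -0.  14. ] after turn [ 1.7  0.  14. ] turn deg [ 0.2  0.2 -1.2]
```

View pics/w17.png

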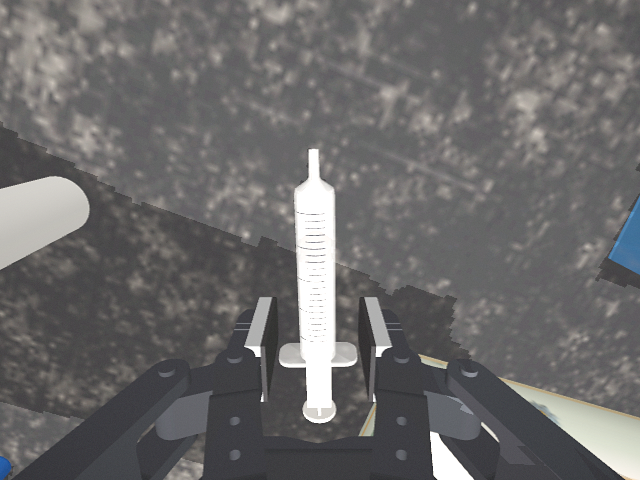

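>>> arm_command(commands=[{"claw": 0.6, "x": 0.001, "y": 0, "z": 0.009, "rx": 0.2, "ry": 0, "rz": -1.2}, {"claw": 0.6, "x": 0.001, "y": 0, "z": 0.004, "rx": 0, "ry": 0, "rz": 0}])

```text
time: 21.15
position: [0.6923, -0.0702, 0.0744]
tcp_rot: [-3.138, 0.002, 1.962]
contact_force: [-0.7, -0.3, 0.1]
finger_gap: 0.0339
```

```bash
python3 -c "
from h import *
go(.6935,-.0700,.076,np.pi/2+.394)
"
```

```text
t 21.15 pos [ 0.6923 -0.0702  0.0744] yaw [-3.138e+00  2.000e-03  1.962e+00] gap 0.0339 F [-0.7 -0.3  0.1]
shift mm [-0.3  1.2 -1.6] after turn [-0.3  1.2 -1.6] turn deg [-0.2  0.1 -0.2]
```

>>> arm_command(commands=[{"claw": 0.7, "x": 0, "y": 0.001, "z": -0.0015, "rx": 0, "ry": 0, "rz": 0}, {"claw": 0.95, "x": 0, "y": 0, "z": 0, "rx": 0, "ry": 0, "rz": 0}, {"claw": 0.95, "x": 0, "y": 0, "z": 0, "rx": 0, "ry": 0, "rz": 0}, {"claw": 0.95, "x": 0, "y": 0, "z": 0, "rx": 0, "ry": 0, "rz": 0}, {"claw": 0.95, "x": 0, "y": 0, "z": 0, "rx": 0, "ry": 0, "rz": 0}], squeeze=30)

```text
time: 21.65
position: [0.6947, -0.0698, 0.0787]
tcp_rot: [3.142, 0.004, 1.96]
contact_force: [-0.2, 1.0, -0.7]
finger_gap: 0.0157
```

```bash
python3 -c "
from h import *
go(.4478,-.3008,.17,np.pi/2-.134)
"
```

```text
t 21.65 pos [ 0.6947 -0.0698  0.0787] yaw [3.142 0.004 1.96 ] gap 0.0157 F [-0.2  1.  -0.7]
shift mm [-120.5 -316.   -90.9] after turn [-261.9 -213.8  -91.3] turn deg [ 0.1  0.2 30. ]
```

>>> arm_command(commands=[{"claw": 0.95, "x": 0, "y": 0, "z": -0.02, "rx": 0, "ry": 0, "rz": 0}, {"claw": 0.95, "x": 0, "y": 0, "z": -0.035, "rx": 0, "ry": 0, "rz": 0}, {"claw": 0.95, "x": 0, "y": 0, "z": -0.035, "rx": 0, "ry": 0, "rz": 0}, {"claw": 0.95, "x": 0, "y": 0, "z": -0.01, "rx": 0, "ry": 0, "rz": 7.5}, {"claw": 0.95, "x": 0, "y": 0, "z": 0, "rx": 0, "ry": 0, "rz": 8}, {"claw": 0.95, "x": 0, "y": 0, "z": 0, "rx": 0, "ry": 0, "rz": 8}, {"claw": 0.95, "x": 0, "y": 0, "z": 0, "rx": 0, "ry": 0, "rz": 7}, {"claw": 0.95, "x": 0, "y": 0, "z": 0, "rx": 0, "ry": 0, "rz": 0}])

```text
time: 22.45
position: [0.6946, -0.0695, 0.1845]
tcp_rot: [3.138, 0.003, 1.407]
contact_force: [-0.4, -0.6, 0.1]
finger_gap: 0.0153
```

```bash
python3 -c "
from h import *
go(.4478,-.3008,.17,np.pi/2-.134)
"
```

```text
t 22.45 pos [ 0.6946 -0.0695  0.1845] yaw [3.138e+00 3.000e-03 1.407e+00] gap 0.0153 F [-0.4 -0.6  0.1]
shift mm [-268.4 -205.9   14.5] after turn [-262.2 -213.7   14.5] turn deg [ 0.2  0.2 -1.7]
```

>>> arm_command(commands=[{"claw": 0.95, "x": 0, "y": 0, "z": 0, "rx": 0, "ry": 0, "rz": -1.7}, {"claw": 0.95, "x": -0.017, "y": -0.014, "z": 0, "rx": 0, "ry": 0, "rz": 0}, {"claw": 0.95, "x": -0.033, "y": -0.027, "z": 0, "rx": 0, "ry": 0, "rz": 0}, {"claw": 0.95, "x": -0.033, "y": -0.027, "z": 0, "rx": 0, "ry": 0, "rz": 0}, {"claw": 0.95, "x": -0.033, "y": -0.027, "z": 0, "rx": 0, "ry": 0, "rz": 0}, {"claw": 0.95, "x": -0.033, "y": -0.027, "z": 0, "rx": 0, "ry": 0, "rz": 0}, {"claw": 0.95, "x": -0.033, "y": -0.027, "z": 0, "rx": 0, "ry": 0, "rz": 0}, {"claw": 0.95, "x": -0.033, "y": -0.027, "z": 0, "rx": 0, "ry": 0, "rz": 0}, {"claw": 0.95, "x": -0.03, "y": -0.025, "z": 0, "rx": 0, "ry": 0, "rz": 0}, {"claw": 0.95, "x": -0.008, "y": -0.006, "z": 0, "rx": 0, "ry": 0, "rz": 0}, {"claw": 0.95, "x": 0, "y": 0, "z": 0, "rx": 0, "ry": 0, "rz": 0}])

```text
time: 23.55
position: [0.4528, -0.3054, 0.1836]
tcp_rot: [3.137, 0.004, 1.496]
contact_force: [0.7, 0.4, -0.2]
finger_gap: 0.0154
```

```bash
python3 -c "
from h import *
cv2.imwrite('pics/w18.png',capture('wrist')[:,:,::-1])
go(.449,-.3,.1,np.pi/2-.134)
"
```

```text
t 23.6 pos [ 0.4533 -0.3049  0.1835] yaw [3.136 0.004 1.496] gap 0.0158 F [ 0.5  0.4 -1.2]
shift mm [ 4.9 -5.1 83.5] after turn [ 4.2 -4.9 83.5] turn deg [0.3 0.2 3.4]
```

View pics/w18.png

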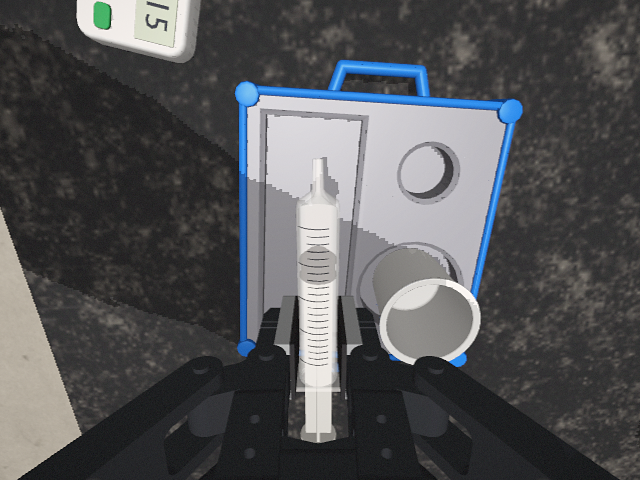

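>>> arm_command(commands=[{"claw": 0.95, "x": 0, "y": 0, "z": 0, "rx": 0.2, "ry": 0.2, "rz": 3.4}, {"claw": 0.95, "x": 0.005, "y": -0.005, "z": 0.015, "rx": 0, "ry": 0, "rz": 0}, {"claw": 0.95, "x": 0, "y": 0, "z": 0.02, "rx": 0, "ry": 0, "rz": 0}, {"claw": 0.95, "x": 0, "y": 0, "z": 0.01, "rx": 0, "ry": 0, "rz": 0}])

```text
time: 24.0
position: [0.4539, -0.2963, 0.1387]
tcp_rot: [3.136, 0.001, 1.447]
contact_force: [-0.7, 0.2, -0.8]
finger_gap: 0.0156
```

```bash
python3 -c "
from h import *
cv2.imwrite('pics/w19.png',capture('wrist')[:,:,::-1])
go(.449,-.3,.1,np.pi/2-.134)
"
```

```text
t 24.05 pos [ 0.4534 -0.296   0.1377] yaw [3.137 0.    1.447] gap 0.0153 F [-0.1  0.8 -2.6]
shift mm [-4.5 -4.1 37.6] after turn [-4.6 -3.9 37.7] turn deg [0.2 0.  0.6]
```

View pics/w19.png

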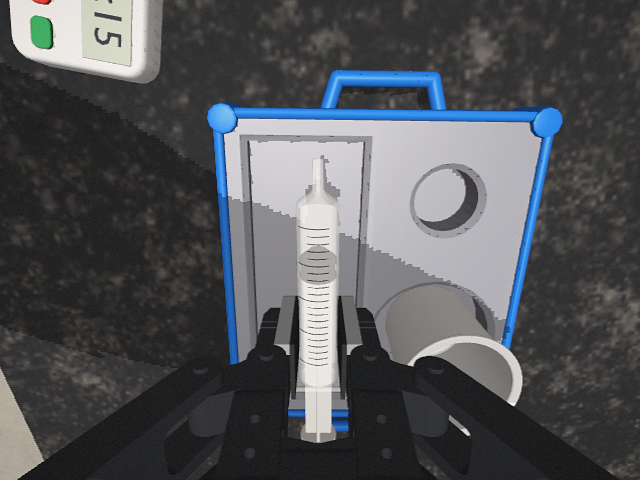

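```bash
python3 -c "
from h import *
print('tip',onz('wrist',318,158,.067),'rec end',onz('wrist',243,138,.026),onz('wrist',371,140,.026))
R=np.array([[np.cos(-.134),-np.sin(-.134)],[np.sin(-.134),np.cos(-.134)]])
c=np.array([.4835,-.3056])
for p in [(318,158,.067),(243,138,.026),(371,140,.026),(318,270,.067)]:
  print(R.T@(onz('wrist',p[0],p[1],p[2])[:2]-c))
print('tcp',R.T@(state()['position'][:2]-c))
"
```

```text
tip [ 0.4620903  -0.23004005  0.067     ] rec end [ 0.42834961 -0.22178298  0.026     ] [ 0.48700707 -0.23004658  0.026     ]
[-0.03131253  0.07202227]
[-0.06585389  0.07569758]
[-0.00661826  0.07534465]
[-0.03088215  0.02762373]
tcp [-0.03106532  0.00551347]
```

>>> arm_command(commands=[{"claw": 0.95, "x": -0.007, "y": -0.005, "z": 0.005, "rx": 0, "ry": 0, "rz": 0.6}, {"claw": 0.95, "x": 0, "y": 0, "z": 0.012, "rx": 0, "ry": 0, "rz": 0}, {"claw": 0.95, "x": 0, "y": 0, "z": 0.008, "rx": 0, "ry": 0, "rz": 0}])

```text
time: 24.35
position: [0.4491, -0.3024, 0.1124]
tcp_rot: [3.136, 0.001, 1.439]
contact_force: [0.2, 0.1, 0.3]
finger_gap: 0.0155
```

```bash
python3 -c "
from h import *
cv2.imwrite('pics/w20.png',capture('wrist')[:,:,::-1])
cv2.imwrite('pics/s20.png',cv2.resize(capture('side')[280:480,200:420,::-1],None,fx=2.7,fy=2.7))
go(.448,-.3025,.097,np.pi/2-.134)
"
```

```text
t 24.45 pos [ 0.4486 -0.3021  0.1121] yaw [3.137 0.    1.439] gap 0.0155 F [-0.1 -0.3 -0.4]
shift mm [-0.4 -0.6 15.1] after turn [-0.4 -0.6 15.1] turn deg [0.3 0.  0.1]
```

View pics/w20.png

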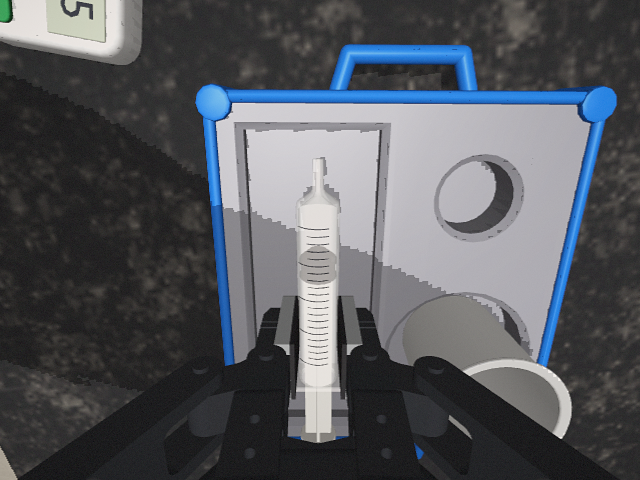

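View pics/s20.png

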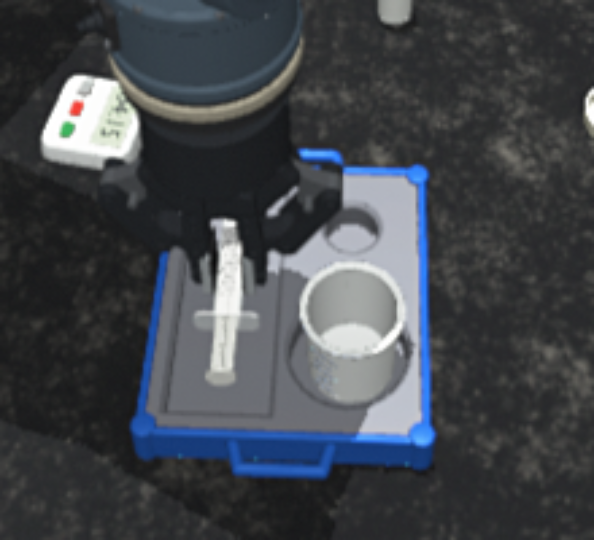

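>>> arm_command(commands=[{"claw": 0.95, "x": 0, "y": -0.001, "z": 0.007, "rx": 0, "ry": 0, "rz": 0}, {"claw": 0.95, "x": 0, "y": 0, "z": 0.005, "rx": 0, "ry": 0, "rz": 0}])

```text
time: 24.65
position: [0.4481, -0.3024, 0.1002]
tcp_rot: [3.136, 0.001, 1.439]
contact_force: [0.2, 0.2, -0.9]
finger_gap: 0.0155
```

```bash
python3 -c "
from h import *
go(.448,-.3025,.097,np.pi/2-.134)
"
```

```text
t 24.65 pos [ 0.4481 -0.3024  0.1002] yaw [3.136e+00 1.000e-03 1.439e+00] gap 0.0155 F [ 0.2  0.2 -0.9]
shift mm [-0.1 -0.1  3.2] after turn [-0.1 -0.1  3.2] turn deg [0.3 0.  0.1]
```

>>> arm_command(commands=[{"claw": 0.95, "x": 0, "y": 0, "z": 0.003, "rx": 0, "ry": 0, "rz": 0}, {"claw": 0.95, "x": 0, "y": 0, "z": 0.001, "rx": 0, "ry": 0, "rz": 0}])

```text
time: 24.85
position: [0.448, -0.3023, 0.0954]
tcp_rot: [3.136, 0.001, 1.439]
contact_force: [-0.7, 0.2, 0.9]
finger_gap: 0.0155
```

>>> arm_command(commands=[{"claw": 0.95, "x": 0, "y": 0, "z": 0.001, "rx": 0, "ry": 0, "rz": 0}])

```text
time: 24.95
position: [0.4481, -0.3024, 0.0945]
tcp_rot: [3.136, 0.001, 1.439]
contact_force: [-4.2, 3.9, 23.1]
finger_gap: 0.0153
```

>>> arm_command(commands=[{"claw": 0.74, "x": 0, "y": 0, "z": 0, "rx": 0, "ry": 0, "rz": 0}, {"claw": 0.74, "x": 0, "y": 0, "z": 0, "rx": 0, "ry": 0, "rz": 0}, {"claw": 0.74, "x": 0, "y": 0, "z": -0.003, "rx": 0, "ry": 0, "rz": 0}, {"claw": 0.74, "x": 0, "y": 0, "z": -0.02, "rx": 0, "ry": 0, "rz": 0}, {"claw": 0.74, "x": 0, "y": 0, "z": -0.03, "rx": 0, "ry": 0, "rz": 0}, {"claw": 0.4, "x": 0, "y": 0, "z": -0.04, "rx": 0, "ry": 0, "rz": 0}, {"claw": 0.4, "x": 0, "y": 0, "z": -0.04, "rx": 0, "ry": 0, "rz": 0}])

```text
time: 25.65
position: [0.4451, -0.3007, 0.228]
tcp_rot: [-3.14, -0.003, 1.439]
contact_force: [1.2, -0.2, 0.5]
finger_gap: 0.05
```

```bash
python3 -c "
from h import *
go(.548,.0755,.26,np.pi/2)
cv2.imwrite('pics/w21.png',capture('wrist')[:,:,::-1])
"
```

```text
t 25.65 pos [ 0.4451 -0.3007  0.228 ] yaw [-3.140e+00 -3.000e-03  1.439e+00] gap 0.05 F [ 1.2 -0.2  0.5]
shift mm [386.5  52.5 -30.9] after turn [376.2 102.9 -32. ] turn deg [-0.1 -0.2 -7.6]
```

View pics/w21.png

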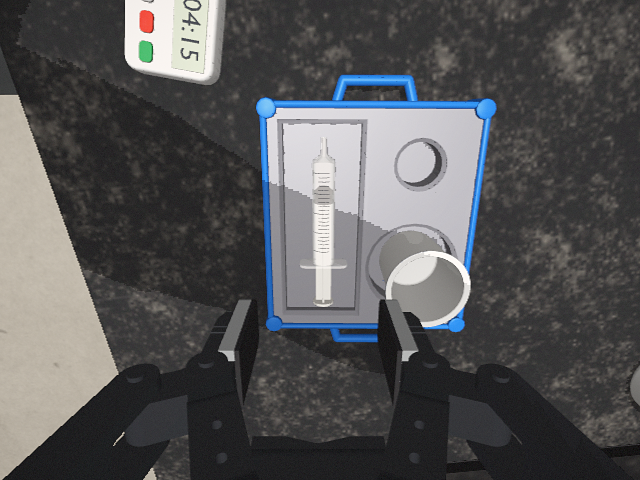

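>>> arm_command(commands=[{"claw": 0.4, "x": 0, "y": 0, "z": -0.015, "rx": 0, "ry": 0, "rz": -7.5}, {"claw": 0.4, "x": 0.02, "y": 0.006, "z": -0.015, "rx": 0, "ry": 0, "rz": 0}, {"claw": 0.4, "x": 0.04, "y": 0.011, "z": 0, "rx": 0, "ry": 0, "rz": 0}, {"claw": 0.4, "x": 0.04, "y": 0.011, "z": 0, "rx": 0, "ry": 0, "rz": 0}, {"claw": 0.4, "x": 0.04, "y": 0.011, "z": 0, "rx": 0, "ry": 0, "rz": 0}, {"claw": 0.4, "x": 0.04, "y": 0.011, "z": 0, "rx": 0, "ry": 0, "rz": 0}, {"claw": 0.4, "x": 0.04, "y": 0.011, "z": 0, "rx": 0, "ry": 0, "rz": 0}, {"claw": 0.4, "x": 0.04, "y": 0.011, "z": 0, "rx": 0, "ry": 0, "rz": 0}, {"claw": 0.4, "x": 0.04, "y": 0.011, "z": 0, "rx": 0, "ry": 0, "rz": 0}, {"claw": 0.4, "x": 0.04, "y": 0.01, "z": 0, "rx": 0, "ry": 0, "rz": 0}, {"claw": 0.4, "x": 0.015, "y": 0.004, "z": 0, "rx": 0, "ry": 0, "rz": 0}, {"claw": 0.4, "x": 0, "y": 0, "z": 0, "rx": 0, "ry": 0, "rz": 0}])

```text
time: 26.9
position: [0.5465, 0.0664, 0.2727]
tcp_rot: [3.125, 0.005, 1.573]
contact_force: [-0.1, -0.1, -0.5]
finger_gap: 0.051
```

```bash
python3 -c "
from h import *
cv2.imwrite('pics/w22.png',capture('wrist')[:,:,::-1])
im=cv2.imread('pics/w22.png');h=cv2.cvtColor(im,cv2.COLOR_BGR2HSV)
m=((h[:,:,1]>150)&((h[:,:,0]<8)|(h[:,:,0]>172))).astype(np.uint8)
n,l,s,c=cv2.connectedComponentsWithStats(m)
for i in range(1,n):
  if s[i][4]>200: print(s[i],c[i],onz('wrist',*c[i],.106))
go(.548,.0755,.132,np.pi/2)
"
```

```text
[299 208  33  34 880] [314.84545455 224.83181818] [0.54713034 0.07630029 0.106     ]
t 26.95 pos [0.5463 0.0655 0.2727] yaw [3.125 0.005 1.573] gap 0.0515 F [-1.3  0.5  0.7]
shift mm [ 10.7  -0.6 140.7] after turn [ 10.    1.7 140.7] turn deg [0.9 0.3 0.1]
```

View pics/w22.png

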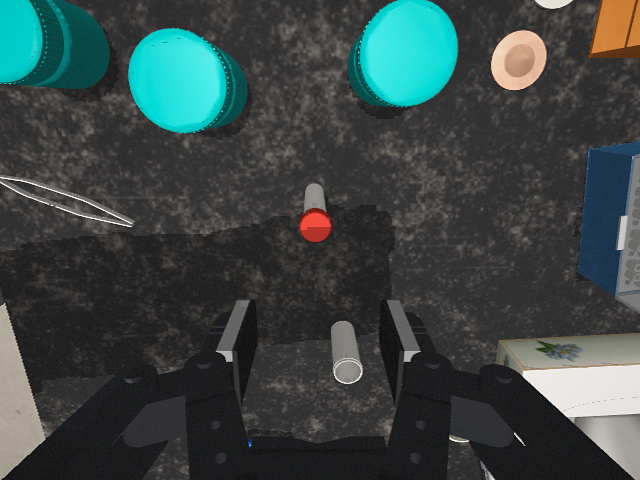

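Views agree: red tube at about (0.5475, 0.076). Align and lower.

>>> arm_command(commands=[{"claw": 0.4, "x": 0.01, "y": 0.001, "z": 0.01, "rx": 0.9, "ry": 0.3, "rz": 0}, {"claw": 0.4, "x": 0, "y": 0, "z": 0.03, "rx": 0, "ry": 0, "rz": 0}, {"claw": 0.4, "x": 0, "y": 0, "z": 0.02, "rx": 0, "ry": 0, "rz": 0}])

```text
time: 27.25
position: [0.5485, 0.0744, 0.2127]
tcp_rot: [3.138, -0.001, 1.57]
contact_force: [0.4, -0.1, -0.8]
finger_gap: 0.0511
```

```bash
python3 -c "
from h import *
go(.5475,.076,.130,np.pi/2)
"
```

```text
t 27.25 pos [0.5485 0.0744 0.2127] yaw [ 3.138e+00 -1.000e-03  1.570e+00] gap 0.0511 F [ 0.4 -0.1 -0.8]
shift mm [ 1.5 -1.3 82.7] after turn [ 1.6 -1.  82.7] turn deg [ 0.2 -0.1 -0.1]
```

>>> arm_command(commands=[{"claw": 0.4, "x": 0, "y": -0.001, "z": 0.03, "rx": 0, "ry": 0, "rz": 0}, {"claw": 0.4, "x": 0, "y": 0, "z": 0.03, "rx": 0, "ry": 0, "rz": 0}, {"claw": 0.4, "x": 0, "y": 0, "z": 0.015, "rx": 0, "ry": 0, "rz": 0}])

```text
time: 27.55
position: [0.5465, 0.0722, 0.1328]
tcp_rot: [3.141, -0.002, 1.566]
contact_force: [-0.5, -0.5, 0.0]
finger_gap: 0.0509
```

```bash
python3 -c "
from h import *
go(.5475,.076,.130,np.pi/2)
"
```

```text
t 27.55 pos [0.5465 0.0722 0.1328] yaw [ 3.141e+00 -2.000e-03  1.566e+00] gap 0.0509 F [-0.5 -0.5  0. ]
shift mm [3.8 1.  2.8] after turn [3.8 1.  2.8] turn deg [ 0.  -0.1 -0.3]
```

>>> arm_command(commands=[{"claw": 0.5, "x": 0.004, "y": 0.001, "z": 0.002, "rx": 0, "ry": 0, "rz": 0}, {"claw": 0.95, "x": 0.001, "y": 0, "z": 0, "rx": 0, "ry": 0, "rz": 0}, {"claw": 0.95, "x": 0, "y": 0, "z": 0, "rx": 0, "ry": 0, "rz": 0}, {"claw": 0.95, "x": 0, "y": 0, "z": 0, "rx": 0, "ry": 0, "rz": 0}, {"claw": 0.95, "x": 0, "y": 0, "z": 0, "rx": 0, "ry": 0, "rz": 0}, {"claw": 0.95, "x": 0, "y": 0, "z": 0, "rx": 0, "ry": 0, "rz": 0}])

```text
time: 28.15
position: [0.5473, 0.0759, 0.1308]
tcp_rot: [-3.14, -0.002, 1.562]
contact_force: [-0.7, -0.8, 0.5]
finger_gap: 0.0149
```

```bash
python3 -c "
from h import *
go(.5232,-.2645,.254,np.pi/2)
"
```

```text
t 28.15 pos [0.5473 0.0759 0.1308] yaw [-3.140e+00 -2.000e-03  1.562e+00] gap 0.0149 F [-0.7 -0.8  0.5]
shift mm [-340.4  -21.4 -123.9] after turn [-340.4  -24.1 -123.2] turn deg [-0.1 -0.1 -0.5]
```

>>> arm_command(commands=[{"claw": 0.95, "x": 0, "y": 0, "z": -0.02, "rx": 0, "ry": 0, "rz": -0.5}, {"claw": 0.95, "x": 0, "y": 0, "z": -0.035, "rx": 0, "ry": 0, "rz": 0}, {"claw": 0.95, "x": 0, "y": 0, "z": -0.04, "rx": 0, "ry": 0, "rz": 0}, {"claw": 0.95, "x": 0, "y": 0, "z": -0.025, "rx": 0, "ry": 0, "rz": 0}, {"claw": 0.95, "x": -0.02, "y": -0.002, "z": -0.005, "rx": 0, "ry": 0, "rz": 0}, {"claw": 0.95, "x": -0.04, "y": -0.003, "z": 0, "rx": 0, "ry": 0, "rz": 0}, {"claw": 0.95, "x": -0.04, "y": -0.003, "z": 0, "rx": 0, "ry": 0, "rz": 0}, {"claw": 0.95, "x": -0.04, "y": -0.003, "z": 0, "rx": 0, "ry": 0, "rz": 0}, {"claw": 0.95, "x": -0.04, "y": -0.003, "z": 0, "rx": 0, "ry": 0, "rz": 0}, {"claw": 0.95, "x": -0.04, "y": -0.003, "z": 0, "rx": 0, "ry": 0, "rz": 0}, {"claw": 0.95, "x": -0.04, "y": -0.003, "z": 0, "rx": 0, "ry": 0, "rz": 0}, {"claw": 0.95, "x": -0.04, "y": -0.003, "z": 0, "rx": 0, "ry": 0, "rz": 0}, {"claw": 0.95, "x": -0.02, "y": -0.001, "z": 0, "rx": 0, "ry": 0, "rz": 0}, {"claw": 0.95, "x": -0.01, "y": 0, "z": 0, "rx": 0, "ry": 0, "rz": 0}, {"claw": 0.95, "x": 0, "y": 0, "z": 0, "rx": 0, "ry": 0, "rz": 0}])

```text
time: 29.65
position: [0.5236, -0.2666, 0.2661]
tcp_rot: [3.133, -0.001, 1.574]
contact_force: [0.2, 1.4, -0.2]
finger_gap: 0.0153
```

```bash
python3 -c "
from h import *
cv2.imwrite('pics/w23.png',capture('wrist')[:,:,::-1])
go(.5232,-.2645,.137,np.pi/2)
"
```

```text
t 29.7 pos [ 0.5237 -0.2658  0.2661] yaw [ 3.133e+00 -1.000e-03  1.575e+00] gap 0.015 F [ 0.1 -0.6  0.1]
shift mm [  1.2  -1.5 129.1] after turn [  1.3  -0.5 129.1] turn deg [ 0.5 -0.   0.2]
```

View pics/w23.png

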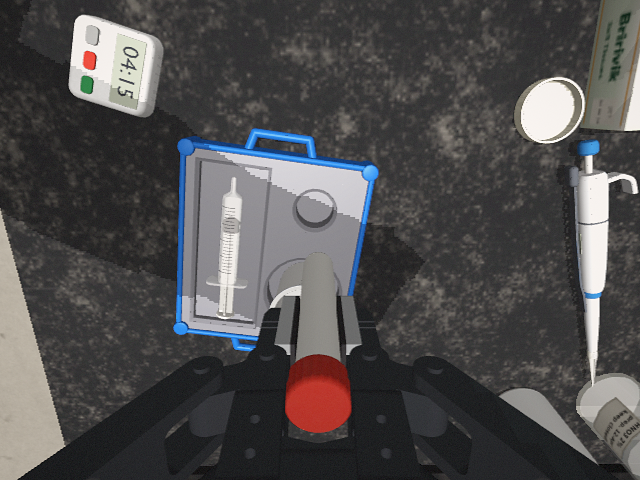

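```bash
python3 -c "
from h import *
print(onz('wrist',315,208,.026),onz('wrist',318,260,.135),onz('wrist',318,400,.243))
"
```

```text
[ 0.52323798 -0.26165106  0.026     ] [ 0.52489899 -0.26405658  0.135     ] [ 0.52404908 -0.26549869  0.243     ]
```

>>> arm_command(commands=[{"claw": 0.95, "x": 0.001, "y": -0.001, "z": 0.02, "rx": 0.5, "ry": 0, "rz": 0}, {"claw": 0.95, "x": 0, "y": 0, "z": 0.03, "rx": 0, "ry": 0, "rz": 0}, {"claw": 0.95, "x": 0, "y": 0, "z": 0.025, "rx": 0, "ry": 0, "rz": 0}])

```text
time: 30.0
position: [0.5254, -0.2616, 0.1932]
tcp_rot: [3.136, 0.002, 1.579]
contact_force: [0.6, -0.0, -0.1]
finger_gap: 0.0149
```

```bash
python3 -c "
from h import *
cv2.imwrite('pics/w24.png',capture('wrist')[:,:,::-1])
go(.5232,-.2645,.137,np.pi/2)
"
```

```text
t 30.05 pos [ 0.5242 -0.2608  0.1893] yaw [ 3.14  -0.     1.579] gap 0.0152 F [-0.2  1.3 -5.3]
shift mm [-3.7 -1.1 52.3] after turn [-3.7 -1.  52.3] turn deg [ 0.1 -0.   0.5]
```

View pics/w24.png

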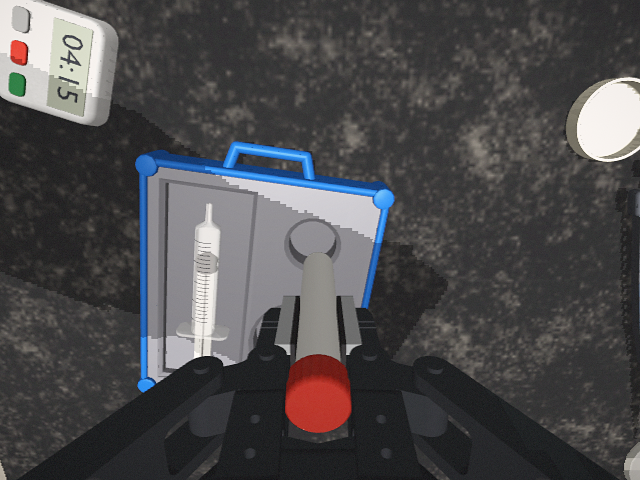

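```bash
python3 -c "
from h import *
print(onz('wrist',313,243,.026),onz('wrist',318,260,.06))
"
```

```text
[ 0.52141375 -0.26042356  0.026     ] [ 0.52460248 -0.25840247  0.06      ]
```

>>> arm_command(commands=[{"claw": 0.95, "x": -0.002, "y": -0.002, "z": 0.005, "rx": 0, "ry": 0, "rz": 0.5}, {"claw": 0.95, "x": -0.001, "y": 0, "z": 0.013, "rx": 0, "ry": 0, "rz": 0}, {"claw": 0.95, "x": 0, "y": 0, "z": 0.015, "rx": 0, "ry": 0, "rz": 0}])

```text
time: 30.35
position: [0.5237, -0.2619, 0.1577]
tcp_rot: [3.137, 0.001, 1.572]
contact_force: [-0.2, -1.0, 0.7]
finger_gap: 0.0147
```

```bash
python3 -c "
from h import *
cv2.imwrite('pics/w25.png',capture('wrist')[:,:,::-1])
go(.5225,-.263,.137,np.pi/2)
"
```

```text
t 30.4 pos [ 0.5228 -0.2614  0.1552] yaw [ 3.140e+00 -1.000e-03  1.572e+00] gap 0.0154 F [-0.1  1.5 -3.3]
shift mm [-1.6 -0.3 18.2] after turn [-1.6 -0.3 18.2] turn deg [ 0.1 -0.   0.1]
```

View pics/w25.png

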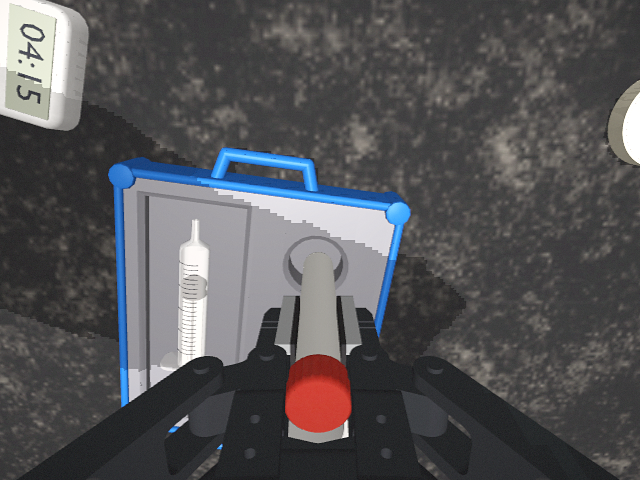

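Foot at ≈(318,260), well mouth centre ≈(316,265): aligned. Lower the rest.

>>> arm_command(commands=[{"claw": 0.95, "x": -0.002, "y": -0.001, "z": 0.007, "rx": 0, "ry": 0, "rz": 0}, {"claw": 0.95, "x": 0, "y": 0, "z": 0.007, "rx": 0, "ry": 0, "rz": 0}, {"claw": 0.95, "x": 0, "y": 0, "z": 0.001, "rx": 0, "ry": 0, "rz": 0}])

```text
time: 30.7
position: [0.5224, -0.2635, 0.1402]
tcp_rot: [3.138, -0.0, 1.573]
contact_force: [0.8, 1.0, 0.3]
finger_gap: 0.0156
```

```bash
python3 -c "
from h import *
go(.5225,-.263,.137,np.pi/2)
"
```

```text
t 30.7 pos [ 0.5224 -0.2635  0.1402] yaw [ 3.138 -0.     1.573] gap 0.0156 F [0.8 1.  0.3]
shift mm [0.5 0.1 3.2] after turn [0.5 0.1 3.2] turn deg [ 0.2 -0.   0.1]
```

>>> arm_command(commands=[{"claw": 0.95, "x": 0, "y": 0, "z": 0.003, "rx": 0, "ry": 0, "rz": 0}, {"claw": 0.4, "x": 0, "y": 0, "z": 0, "rx": 0, "ry": 0, "rz": 0}, {"claw": 0.4, "x": 0, "y": 0, "z": 0, "rx": 0, "ry": 0, "rz": 0}, {"claw": 0.4, "x": 0, "y": 0, "z": 0, "rx": 0, "ry": 0, "rz": 0}, {"claw": 0.4, "x": 0, "y": 0, "z": 0, "rx": 0, "ry": 0, "rz": 0}, {"claw": 0.4, "x": 0, "y": 0, "z": -0.02, "rx": 0, "ry": 0, "rz": 0}, {"claw": 0.4, "x": 0, "y": 0, "z": -0.04, "rx": 0, "ry": 0, "rz": 0}, {"claw": 0.4, "x": 0, "y": 0, "z": -0.04, "rx": 0, "ry": 0, "rz": 0}, {"claw": 0.4, "x": 0, "y": 0, "z": -0.03, "rx": 0, "ry": 0, "rz": 0}])

```text
time: 31.6
position: [0.5203, -0.2628, 0.2685]
tcp_rot: [-3.139, -0.003, 1.572]
contact_force: [-0.3, -0.6, -0.1]
finger_gap: 0.0516
```

```bash
python3 -c "
from h import *
cv2.imwrite('pics/w26.png',capture('wrist')[:,:,::-1])
cv2.imwrite('pics/s26.png',capture('side')[:,:,::-1])
go(.4,-.1,.28,np.pi/2)
"
```

```text
t 31.7 pos [ 0.5216 -0.2635  0.2706] yaw [ 3.139e+00 -1.000e-03  1.573e+00] gap 0.0511 F [-0.2 -0.3 -0.8]
shift mm [ 163.7 -121.3   -9.6] after turn [ 163.5 -121.6   -9.4] turn deg [ 0.1 -0.   0.1]
```

View pics/w26.png

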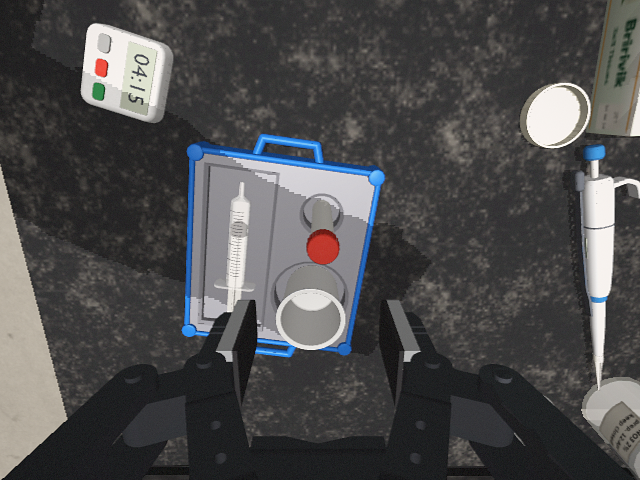

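View pics/s26.png

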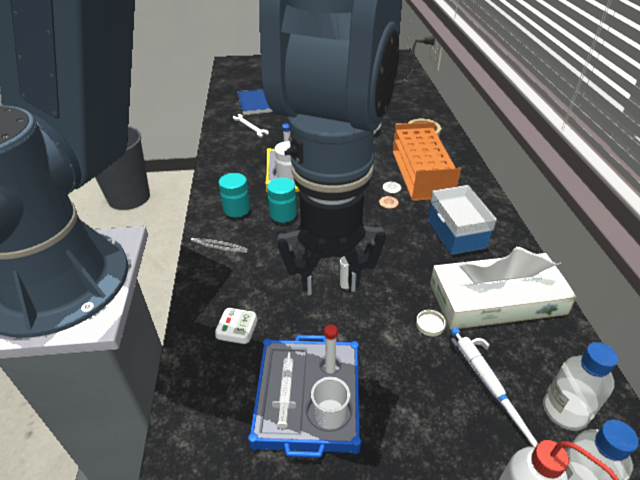

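>>> arm_command(commands=[{"claw": 0.4, "x": 0.02, "y": -0.012, "z": -0.01, "rx": 0, "ry": 0, "rz": 0}, {"claw": 0.4, "x": 0.04, "y": -0.03, "z": 0, "rx": 0, "ry": 0, "rz": 0}, {"claw": 0.4, "x": 0.04, "y": -0.03, "z": 0, "rx": 0, "ry": 0, "rz": 0}, {"claw": 0.4, "x": 0.04, "y": -0.03, "z": 0, "rx": 0, "ry": 0, "rz": 0}, {"claw": 0.4, "x": 0.02, "y": -0.01, "z": 0, "rx": 0, "ry": 0, "rz": 0}, {"claw": 0.4, "x": 0, "y": 0, "z": 0, "rx": 0, "ry": 0, "rz": 0}, {"claw": 0.4, "x": 0, "y": 0, "z": 0, "rx": 0, "ry": 0, "rz": 0}])

```text
time: 32.4
position: [0.4052, -0.1, 0.2773]
tcp_rot: [3.139, -0.001, 1.572]
contact_force: [0.6, -0.2, 1.4]
finger_gap: 0.0515
```

Run:
```python
from h import *
a=capture('top')[:,:,::-1].copy();cv2.imwrite('pics/t27.png',a)
s=capture('side')[:,:,::-1]
cv2.imwrite('pics/s27.png',s)
f=4
w=cv2.resize(a[205:305,400:510],None,fx=f,fy=f,interpolation=cv2.INTER_CUBIC);y=cv2.resize(a[205:305,120:230],None,fx=f,fy=f,interpolation=cv2.INTER_CUBIC)
sy=cv2.resize(s[110:210,240:350],None,fx=f,fy=f,interpolation=cv2.INTER_CUBIC)
cv2.imwrite('pics/c27.png',cv2.resize(np.hstack([y,w]),None,fx=.9,fy=.9)); cv2.imwrite('pics/sy27.png',sy)
h=cv2.cvtColor(a,cv2.COLOR_BGR2HSV);H,S,V=[h[:,:,i].astype(int) for i in range(3)]
def fr(p,c,t):
    return (np.array([[np.cos(t),np.sin(t)],[-np.sin(t),np.cos(t)]])@(p[:2]-c)*1000).round(1)
def b(nm,m,box,z,c,t):
    x0,x1,y0,y1=box;mm=np.zeros_like(m,np.uint8);mm[y0:y1,x0:x1]=m[y0:y1,x0:x1]
    n,l,st,ce=cv2.connectedComponentsWithStats(mm);i=1+np.argmax(st[1:,4]);print(nm,st[i],ce[i].round(1),fr(onz('top',*ce[i],z),c,t))
W=(np.array([.4835,-.3056]),-.134);Y=(np.array([.4846,.3339]),-.036)
b('red',(S>150)&((H<8)|(H>172)),(415,480,215,260),.112,*W)
b('blue',(S>120)&(H>100)&(H<130),(130,190,230,275),.112,*Y)
b('jar',(V>222)&(S<40),(160,225,230,280),.092,*Y)
b('beaker',(V>215)&(S<30),(445,495,215,270),.067,*W)
```

```text
Traceback (most recent call last):
ValueError: attempt to get argmax of an empty sequence
```

View pics/c27.png

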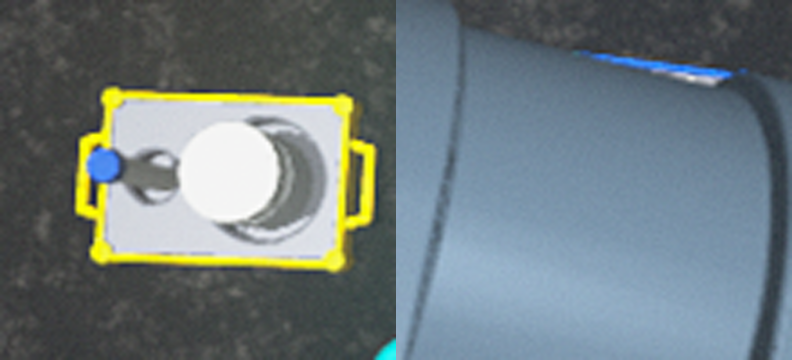

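View pics/sy27.png

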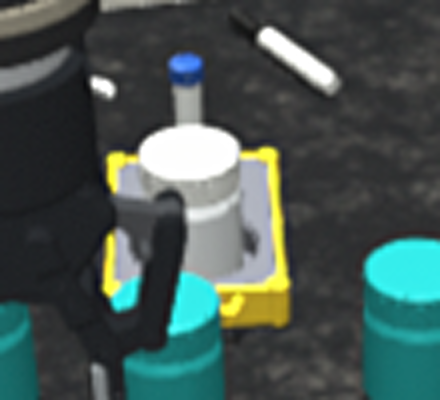

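View pics/t27.png

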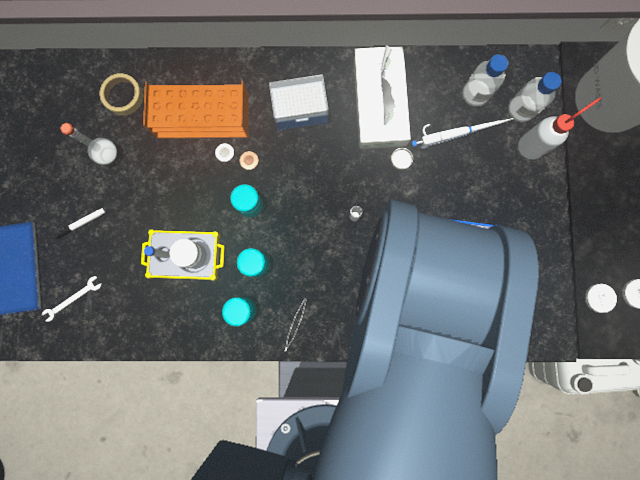

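>>> arm_command(commands=[{"claw": 0.4, "x": 0.03, "y": 0, "z": 0, "rx": 0, "ry": 0, "rz": 0}, {"claw": 0.4, "x": 0.04, "y": 0, "z": 0, "rx": 0, "ry": 0, "rz": 0}, {"claw": 0.4, "x": 0.04, "y": 0, "z": 0, "rx": 0, "ry": 0, "rz": 0}, {"claw": 0.4, "x": 0.04, "y": 0, "z": 0, "rx": 0, "ry": 0, "rz": 0}, {"claw": 0.4, "x": 0.04, "y": 0, "z": 0, "rx": 0, "ry": 0, "rz": 0}, {"claw": 0.4, "x": 0.02, "y": 0, "z": 0, "rx": 0, "ry": 0, "rz": 0}, {"claw": 0.4, "x": 0, "y": 0, "z": 0, "rx": 0, "ry": 0, "rz": 0}, {"claw": 0.4, "x": 0, "y": 0, "z": 0, "rx": 0, "ry": 0, "rz": 0}])

```text
time: 33.3
position: [0.4127, 0.1123, 0.2748]
tcp_rot: [3.141, 0.001, 1.56]
contact_force: [-0.3, -0.7, 0.2]
finger_gap: 0.0511
```

Run:
```python
from h import *
a=capture('top')[:,:,::-1].copy();cv2.imwrite('pics/t28.png',a)
f=4
w=cv2.resize(a[205:305,400:510],None,fx=f,fy=f,interpolation=cv2.INTER_CUBIC)
cv2.imwrite('pics/c28.png',w)
def mk(a):
    h=cv2.cvtColor(a,cv2.COLOR_BGR2HSV);return [h[:,:,i].astype(int) for i in range(3)]
def fr(p,c,t):
    return (np.array([[np.cos(t),np.sin(t)],[-np.sin(t),np.cos(t)]])@(p[:2]-c)*1000).round(1)
def b(nm,m,box,z,c,t):
    x0,x1,y0,y1=box;mm=np.zeros_like(m,np.uint8);mm[y0:y1,x0:x1]=m[y0:y1,x0:x1]
    n,l,st,ce=cv2.connectedComponentsWithStats(mm)
    if n<2: print(nm,'none');return
    i=1+np.argmax(st[1:,4]);print(nm,st[i],ce[i].round(1),fr(onz('top',*ce[i],z),c,t),onz('top',*ce[i],z).round(4))
W=(np.array([.4835,-.3056]),-.134);Y=(np.array([.4846,.3339]),-.036);O=(np.zeros(2),0)
H,S,V=mk(a)
b('red',(S>150)&((H<8)|(H>172)),(415,480,215,260),.112,*W)
b('beaker',(V>215)&(S<30),(445,495,215,270),.067,*W)
H,S,V=mk(cv2.imread('pics/t27.png'))
b('blue',(S>120)&(H>100)&(H<130),(130,190,230,275),.112,*Y)
b('jar',(V>222)&(S<40),(160,225,230,280),.092,*Y)
b('open',(V>110)&(S<60),(342,372,200,225),.067,*O)
print(state()['contact_force'])
```

```text
red [444 228   9   9  61] [448.5 231.6] [34.6 46.5] [ 0.524  -0.2641  0.112 ]
beaker [445 222  22  35 377] [453.5 240.5] [23.8 21.8] [ 0.51   -0.2872  0.067 ]
blue [144 246  10  10  70] [148.4 250.6] [-1.2 43.8] [0.4849 0.3777 0.112 ]
jar [ 160  233   55   43 1286] [186.  255.1] [ -6.8 -31.6] [0.4767 0.3026 0.092 ]
open [350 206  13  15 135] [355.3 212.5] [573.9 -69.3] [ 0.5739 -0.0693  0.067 ]
[ 0.27984473 -0.6771573  -0.18730427]
```

View pics/c28.png

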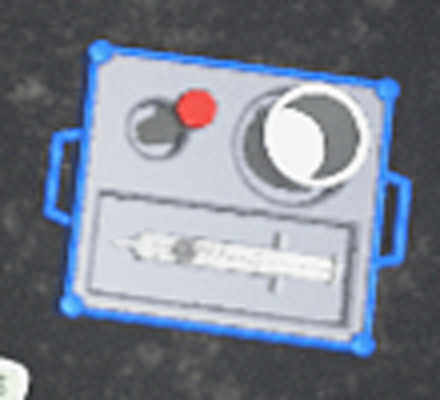

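View pics/t28.png

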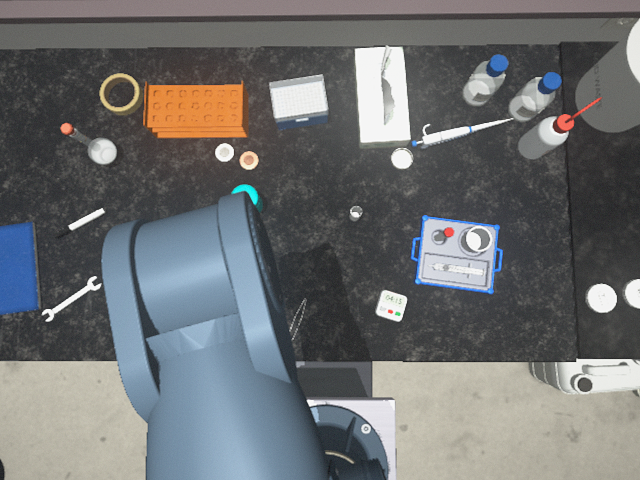

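Run:
```python
from h import *
def fr(p,c,t):
    return (np.array([[np.cos(t),np.sin(t)],[-np.sin(t),np.cos(t)]])@(p[:2]-c)*1000).round(1)
W=(np.array([.4835,-.3056]),-.134);Y=(np.array([.4846,.3339]),-.036)
print('beaker',fr(onz('top',479.1,237.6,.067),*W)); print('jar',fr(onz('top',183.1,252.8,.092),*Y))
a=onz('top',400+112/4,205+240/4,.0265);b=onz('top',400+338/4,205+268/4,.0265);print('syr',fr((a+b)/2,*W),np.linalg.norm(a-b),np.arctan2(*(a-b)[:2]))
```

```text
beaker [ 37.6 -33.8]
jar [ -2.  -24.9]
syr [-34.   -1.8] 0.12999881176352576 0.12620751833755908
```

```bash
python3 -c "
from cell import order,state
print(order.finish_job(),state()['time'])"
```

```text
the job is handed in; nothing more can be done
the job is handed in; nothing more can be done
```

Both kits are made up and I handed the job in shortly after 33 s of the allowed 118 s; no verdict was reported.

The last checks from the top camera, in each tray's own frame, put every part within about 4 mm of its target in x and y:

| Part | Measured (mm) | Target (mm) |
|---|---|---|
| Syringe | (-34, -2), about 0.01 rad off the recess axis | (-36, 0) |
| Small beaker | (38, -34) | (34, -34) |
| Red-capped tube | (35, 46.5) | (34, 45) |
| Jar | (-2, -25) | (0, -26) |
| Blue-capped tube | (-1, 44) | (0, 46) |

- **Height and tilt:** I did not measure these at the end. All parts look seated and upright in the pictures.
- **Things to leave alone:** the open white tube measured less than 1 mm from where it started. The timer was not re-measured but looks unmoved in the last picture, and the turquoise jars were not touched.
- **Forces:** the highest contact force I read was about 23 N, when setting the syringe down. The gripper was clear of everything at hand-in.
- **Disagreements:** the wrist and top cameras differed by 3 to 6 mm in y, so I averaged them or aligned to the well by eye. My automatic detection of the beaker and jar in the final picture picked up the wrong areas, so those two positions come from circle centres I read off the enlarged pictures.

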